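# Pack the tea set and run the film wrapper

## Robot

A 6-joint arm with a two-finger parallel gripper is mounted at the origin on the work surface. World frame = base frame: x ahead of the robot, y to its left, z up, the work surface at z = 0. Lengths are in mm, angles in rad, forces in N, time in s.
With the tool pointing down it reaches from about 350 to 875 mm from the base axis. Payload 4.2 kg.
Tool frame: the origin (TCP) lies at the very end of the fingers, on their centre line; the grasp point (between the pads) lies 19 mm behind it; z points along the fingers, y is the direction in which the jaws open and shut (so a half turn about z gives the same grasp; the last joint's range is limited). The gripper opens to 85 mm and grips with 20 to 120 N. Pads are 22 mm wide; open, the fingers measure 114 mm over their backs; the gripper's body (76 mm by 85 mm) begins 54 mm behind the grasp point. The pads swing forward as they close: fully open they stand 13 mm farther back than shut.
Start: joints at [1.545, 0.385, 0.008, 0, -1.194, -0.259], TCP at [175.571, 599.811, 201.312] pointing down, gripper open.
Joint ranges: [-3.14, 3.14], [-1.21, 2.06], [-1.07, 1.41], [-3.16, 2.05], [-2.99, -0.16], [-3.1, 3.1]. Speed limits (rad/s): [2.79, 2.79, 3.14, 3.14, 3.14, 3.14].

## Interface

Orientations are given as [roll, pitch, yaw] about the fixed x, y, z axes, in that order (R = Rz(yaw) Ry(pitch) Rx(roll)).
In Python, from workcell import bot, viewer gives the robot as it stands.
- The arm moves only by the tool move_arm, never from a script. Its argument "deltas" is a list of rows, each a list of 2 entries, a list of its own where there are three numbers: the shift along the tool's x, y, z normalised to -1 to 1, where 1 is 2 cm, then the turn, a rotation vector about the tool's x, y, z normalised to -1 to 1, where 1 is 0.5 rad. A call has 1 to 8 rows; each row shifts and turns the commanded pose from where the row before left it, along the tool's axes as they then stand; what a row does not reach is not made up. A row lasts 1/12 s, in which the tool goes at most 41.7 mm and 7.16 degrees, less where a joint would pass 70% of its speed; a pose out of reach is approached as far as the arm can. A call with a number of a shift or a turn outside -1 to 1 is refused whole. A call with a gripper value outside its range is refused whole. "hand" is the closure, from 0 (fully open) to 1 (shut), set as the call begins (left out, the last holds). The fingers move at their own pace and stop on an object; "force" is the grip in N (left out, the last holds). Time passes only in rows, so rows that do not move let the fingers close. It gives the time, the measured TCP pose, the force and the opening at its end, in the units of the state.
- bot.sense(): the state, without advancing time (a new reading comes with each control period).
- viewer.grab_frame(name): name is "side" or "top" or "wrist"; returns a dict with "color" (480x640x3 uint8, blue, green, red), "z_map" (480x640 float32, mm along the optical axis (not along the pixel's ray), 0 where there is no reading), "fx", "fy", "cx", "cy" (pixels), "xyz" and "rotation" of the camera in the world. Camera axes: x right, y up, looking along -z (the intrinsics and any distortion apply to the point x, -y, -z); pixel columns grow to the right and rows downward; lengths in mm; the calibration is good to about 2 mm. A picture is of the moment at which its call begins.
- bot.close_job(): hands the job in, once; it reports no verdict.
The state is a dict: "clock": time; "joint_pos": joint angles; "joint_velocities": joint speeds; "joint_efforts": joint torques, N m; "tcp_pos": TCP position; "orientation": TCP orientation; "contact_force": force on the tool from outside, world axes, zero at the start; "ft_torque": the same for the moment, N m; "gripper_width": opening from 0.0 (shut) to 1.0 (fully open).
Only numpy, scipy, OpenCV 4.12 (cv2) and the standard library are available. Lean on these libraries where they do the work, as an engineer would, in place of code of your own. Each camera call takes 0.05 s, during which the arm holds its last target.

## Task

Pack this tea set and run the film wrapper: stand every loose teacup, mouth up, in a pocket of its own in the foam tray and push the block plug fully into the socket on the wrapper's control box; only then pull the dial up to unlock it, turn it clockwise two marks on, to the third of its four marks, push it fully back down so that it locks, and press the start button right down and let go. Then switch off: pull the dial up again, turn it back to the first mark and push it fully down, and only after that pull the plug out and stand it upright on the open counter. Press the start button at no other dial setting, and leave the tape roll, the spray bottle and the gift carton where they are.

Things in the scene. Friction and masses are not known exactly. Their poses are not given: they have to be found in the camera images.
- tray: white foam packing tray, 250 x 300 x 45 mm, fixed to the counter; origin at counter level; x runs away from the robot at yaw 0. Its robot-side half has three empty pockets in a row along y, 92 mm apart; a packed saucer and a teapot (top 96 mm above the counter) fill the far half
- pocket1 (a point): a round pocket in the foam packing tray, 70 mm wide and 30 mm deep; the point is the centre of the pocket's floor, axes those of the tray; the tray's -y (right) end
- pocket2 (a point): a round pocket in the foam packing tray, 70 mm wide and 30 mm deep; the point is the centre of the pocket's floor, axes those of the tray; the middle one
- pocket3 (a point): a round pocket in the foam packing tray, 70 mm wide and 30 mm deep; the point is the centre of the pocket's floor, axes those of the tray; the tray's +y (left) end
- cup1: a plain white handleless teacup, 70 mm high, 58 mm across the rim and 50 mm across the foot, wall 4 mm, 160 g, standing upright with its mouth up; origin at the centre of its foot, z up through the mouth. May be absent
- cup2: a plain white handleless teacup, 70 mm high, 58 mm across the rim and 50 mm across the foot, wall 4 mm, 160 g, standing upright with its mouth up; origin at the centre of its foot, z up through the mouth. May be absent
- cup3: a plain white handleless teacup, 70 mm high, 58 mm across the rim and 50 mm across the foot, wall 4 mm, 160 g, standing upright with its mouth up; origin at the centre of its foot, z up through the mouth. May be absent
- console: the film wrapper's grey control box, 170 (x) x 250 (y) x 50 mm high, fixed to the counter; origin at the centre of its underside, its front (-x side) towards the robot. On its flat top: the dial at the left (+y), the socket block at the right (-y), the start button near the front edge between them
- plug: black block plug standing upright on its foot on the counter, 66 mm high in all, 120 g: a grip block 54 (x) x 34 (y) x 42 mm above a rectangular foot 40 (x) x 26 (y) x 24 mm high whose lowest 6 mm are stepped in to 36 x 22 mm; origin at the centre of the foot's underside, z up. A look-only grey button of 6 mm is on its top. It fits the socket either way round (half a turn)
- plug_shoulder (a point): centre of the plug's shoulder, the underside of the grip block, 24 mm above the plug's origin; it sits down on the socket's top face when the plug is fully in
- socket (a point): mouth of the rectangular socket hole, in the top face of a black block 78 x 62 mm that stands 30 mm above the control box's top (80 mm above the counter); hole 43 (x) x 29 (y) mm, 27 mm deep, long way along this point's x axis, z up and out
- dial_grip (a point): point on the dial's vertical axis at a good height to grip. The dial has a bar grip 52 mm long (x axis of this point), 16 mm thick (y axis), its top 17 mm above and its foot 25 mm below this point, on a flat disc 60 mm across. The white stripe on the bar's top, at its +x end, points to the set mark
- dial_pull (a joint): how far the dial is pulled up, m: 0 fully down and locked, 0.016 at the top stop. A spring of about 2.5 to 4 N pulls it back down when let go
- dial (a joint): angle of the dial, rad, growing clockwise seen from above. Its stops lie just outside its first and last marks. The four white marks round the dial are at 0 (the start, which points to the control box's +x side), 0.6, 1.2 and 1.8; the third mark is 1.2. Pulled up less than about 9 mm a locking tab holds it; it can be pushed fully down only within about 0.09 rad of a mark. It turns lightly and stays where it is let go, but for the tab's play
- start_top (a point): centre of the top of the round start button, 28 mm across, which stands about 22 mm above the control box's top
- start (a joint): how far the start button is pressed down, m: 0 free, 0.006 right down, which takes 5 N; it springs back
- tape_roll: bystander: brown cardboard roll 100 mm across, 48 mm high, standing on its flat side; origin at the centre of its underside
- spray: bystander: white plastic bottle 60 mm across, 170 mm tall; origin at the centre of its foot
- gift_box: bystander: closed carton 100 x 80 x 60 mm high; origin at the centre of its underside
Not all that is in view belongs to the job. Leave any blue or green look-alike of the cup3 alone.

How it is judged:
By the outcome, as a careful person would: the job done as asked, in the order asked, and still so for the second after the job is handed in, with the robot touching nothing.
Of cup1, cup2, cup3 only 2 to 3 are there at a start; the rules pass over those that are not, and their reading is None.
At some moment in a run one of cup1, cup2, cup3 may be knocked a few centimetres aside while the robot is not near it.
It also fails if it takes over 210 s, if anything falls off the work surface, if the arm or the gripper's body presses on something with over 40 N, if the wrist force passes 120 N, or if a joint passes its speed limit or range.

## Working session

There is one attempt and no reset: what is moved stays moved. The work goes in short steps, Python scripts to look and compute and a tool call to move; the robot and the scene stay as the last step left them, time stands still between calls to the robot, and variables do not carry over. Pictures are saved under pics/ and viewed, and the job is handed in when it is done.

Besides the shell and the picture viewer there is one more tool, called after "Emit:" as name(argument=value, ...) on one line, values as JSON. move_arm: Moves the arm, as the interface text tells. Its arguments: {"type":"object","properties":{"deltas":{"type":"array"},"hand":{"type":"number"},"force":{"type":"number"}},"required":["deltas"]}

```bash
ls -la; mkdir -p pics
python3 - <<'E'
from workcell import bot, viewer
import cv2, numpy as np, pickle
for n in ["side","top","wrist"]:
    f=viewer.grab_frame(n); cv2.imwrite(f"pics/{n}0.png",f["color"]); pickle.dump(f,open(f"pics/{n}0.pkl","wb"))
    print(n,f["fx"],f["fy"],f["cx"],f["cy"],f["xyz"],np.round(f["rotation"],3).tolist(),(f["z_map"]>0).mean(), [k for k in f])
print(bot.sense())
E
```

```text
total 12
drwxr-xr-x  3 agent agent 4096 Dec  6 05:56 .
drwxr-xr-x 23 root  root  4096 Dec  6 05:56 ..
drwxr-xr-x  2 agent agent 4096 Dec  6 05:56 pics
side 506.53352731154837 506.53352731154837 316.0830167078952 248.17992368192867 [ 435.23498253 -940.24461889  818.29296637] [0.904, -0.001, -0.088] 0.9959309895833334 ['color', 'z_map', 'fx', 'fy', 'cx', 'cy', 'xyz', 'rotation']
top 525.6981796859409 525.6981796859409 328.9394477648724 237.58584645477782 [ 383.32371527   19.77666212 1614.45345702] [0.077, 0.001, -1.568] 0.9958365885416667 ['color', 'z_map', 'fx', 'fy', 'cx', 'cy', 'xyz', 'rotation']
wrist 411.8307256059401 411.8307256059401 316.7016211127972 236.77808486623078 [244.62740553 579.52347618 373.18112651] [-0.28, -0.002, -1.856] 0.9962239583333333 ['color', 'z_map', 'fx', 'fy', 'cx', 'cy', 'xyz', 'rotation']
{'clock': 0.15, 'joint_pos': array([ 1.54459344e+00,  3.85390954e-01,  6.96553582e-03, -3.35384432e-04,
       -1.19402863e+00, -2.58579553e-01]), 'joint_velocities': array([ 0.00234455, -0.0015995 ,  0.00445968, -0.00127227,  0.00056227,
       -0.00107504]), 'joint_efforts': array([-1.68311276e-04, -3.92676902e+01,  1.88581663e+01,  4.18858677e+00,
       -3.38650127e-03,  2.53897149e-06]), 'tcp_pos': array([175.46120147, 599.36028132, 200.4788363 ]), 'orientation': array([ 3.13991033e+00, -1.22603979e-04, -2.84905994e-01]), 'contact_force': array([-0.33460646, -0.80315848, -0.50070563]), 'ft_torque': array([-0.01905722,  0.02198477, -0.03378816]), 'gripper_width': 0.9991751467112766}
```

View pics/top0.png

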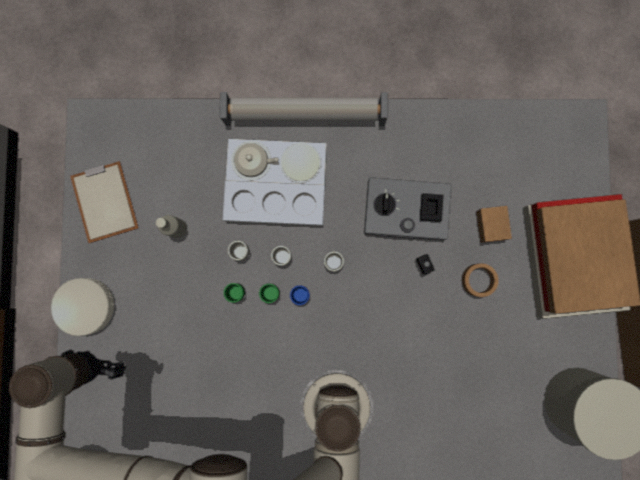

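View pics/side0.png

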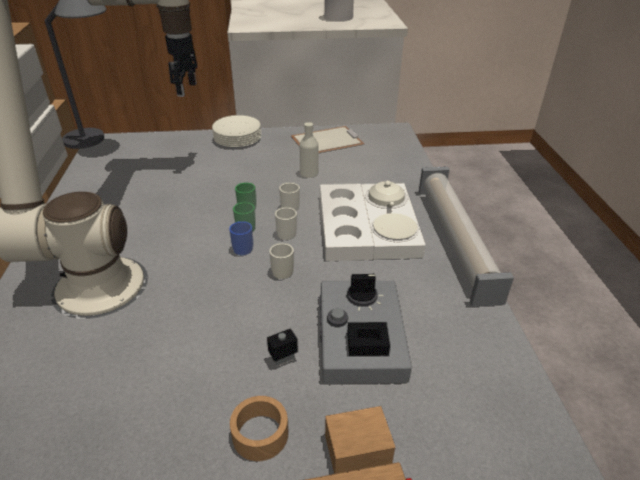

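View pics/wrist0.png

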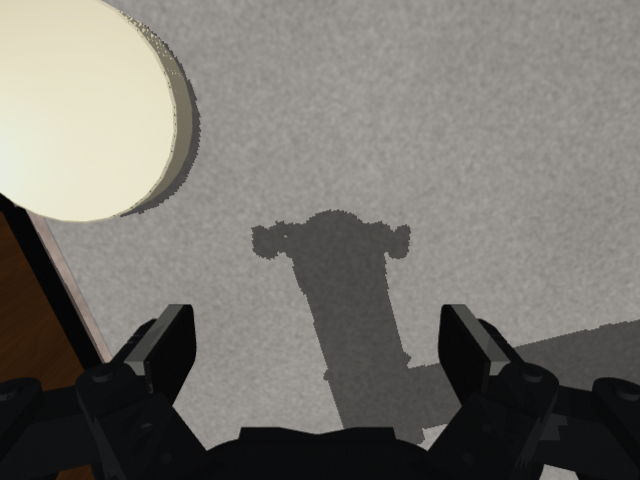

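```bash
cat > h.py <<'E'
import numpy as np, cv2, pickle
from scipy.spatial.transform import Rotation as Ro
def R(f): return Ro.from_euler('xyz',f["rotation"]).as_matrix()
def grab(n,tag=None):
    from workcell import viewer
    f=viewer.grab_frame(n)
    if tag: cv2.imwrite(f"pics/{tag}.png",f["color"]); pickle.dump(f,open(f"pics/{tag}.pkl","wb"))
    return f
def load(t): return pickle.load(open(f"pics/{t}.pkl","rb"))
def cloud(f):
    v,u=np.mgrid[0:480,0:640]; z=f["z_map"]
    c=np.stack([(u-f["cx"])/f["fx"]*z,-(v-f["cy"])/f["fy"]*z,-z],-1)
    return c@R(f).T+f["xyz"]
def ray(f,u,v,h):
    d=R(f)@np.array([(u-f["cx"])/f["fx"],-(v-f["cy"])/f["fy"],-1.])
    return f["xyz"]+d*(h-f["xyz"][2])/d[2]
def proj(f,p):
    c=(np.atleast_2d(p)-f["xyz"])@R(f)
    return np.stack([f["cx"]+f["fx"]*c[:,0]/-c[:,2],f["cy"]-f["fy"]*c[:,1]/-c[:,2]],-1)
def circ(f,mask,u,v,h):
    cs,_=cv2.findContours(mask.astype(np.uint8),cv2.RETR_EXTERNAL,cv2.CHAIN_APPROX_NONE)
def tool(s=None):
    """current tool: pos, R"""
    from workcell import bot
    s=s or bot.sense()
    return s["tcp_pos"],Ro.from_euler('xyz',s["orientation"]).as_matrix()
E
python3 - <<'E'
from h import *
f=load("top0"); P=cloud(f)
for n,(u,v) in dict(floor=(200,330),cup=(238,251),box=(495,225),traytop=(260,216),console=(385,230),sock=(425,212),plug=(425,265)).items(): print(n,P[v,u].round(1), ray(f,u,v,0).round(1))
# cups by height
Z=P[...,2]
def comps(m,amin=20):
    n,l,st,c=cv2.connectedComponentsWithStats(m.astype(np.uint8))
    for i in range(1,n):
        if st[i,4]>amin:
            q=P[l==i]; print(st[i].tolist(),"mean",q.mean(0).round(1),"mid",((q.min(0)+q.max(0))/2).round(1),"ext",(q.max(0)-q.min(0)).round(1),"col",f["color"][l==i].mean(0).round())
roi=(P[...,0]>200)&(P[...,0]<900)&(abs(P[...,1])<620)
comps(roi&(Z>58)&(Z<78)); print()
comps(roi&(Z>40)&(Z<55)); print(); comps(roi&(Z>76)&(Z<200))
E
```

```text
floor [224.6 412.6  -0.5] [224.7 412.4   0. ]
cup [465.  299.6   6.5] [465.3 300.8   0. ]
box [ 541.2 -470.6   64.2] [ 547.7 -490.9    0. ]
traytop [568.4 228.5  45.3] [573.8 234.5   0. ]
console [ 526.9 -146.3   49.1] [ 531.4 -151.5    0. ]
sock [ 577.3 -260.6   81.1] [ 587.5 -275.5    0. ]
plug [ 422.1 -260.6   71.6] [ 423.9 -273.6    0. ]
[221, 105, 159, 16, 1379] mean [877.6 105.5  69.9] mid [878. 109.  68.] ext [ 43.7 475.7  19.9] col [ 99. 106. 111.]
[234, 143, 44, 34, 689] mean [734.6 253.   69.8] mid [736.8 241.2  68. ] ext [ 99.  130.   19.9] col [131. 142. 146.]
[373, 193, 23, 22, 261] mean [ 602.7 -140.2   66. ] mid [ 604.8 -142.6   67.2] ext [64.3 65.9 18.2] col [40. 40. 40.]
[420, 193, 22, 24, 87] mean [ 604.2 -281.7   71.9] mid [ 600.4 -279.3   68.1] ext [68.4 58.2 19.7] col [26. 26. 26.]
[419, 203, 17, 18, 60] mean [ 572.4 -258.2   71.6] mid [ 580.8 -268.7   68.2] ext [52.7 44.4 19.6] col [33. 32. 33.]
[531, 204, 17, 108, 279] mean [ 441.3 -595.7   67.9] mid [ 446.6 -595.8   68. ] ext [316.2  36.8  19.9] col [21. 24. 49.]
[480, 206, 31, 35, 674] mean [ 546.5 -472.4   6
[... 2831 characters left out ...]
04, 7, 16, 102] mean [ 879.  -138.8   84.5] mid [ 878.3 -138.8   85.1] ext [43.1 18.5 17.6] col [88. 89. 90.]
[237, 146, 25, 24, 274] mean [738.7 258.   81.1] mid [738.6 258.9  88.3] ext [69.7 71.8 24.5] col [145. 158. 161.]
[382, 193, 7, 19, 120] mean [ 602.3 -141.2  105.6] mid [ 603.9 -141.8   98.4] ext [50.4 16.  39.7] col [35. 36. 37.]
[420, 193, 23, 28, 356] mean [ 593.1 -279.5   80.8] mid [ 593.8 -278.7   82.6] ext [81.  66.  13.3] col [31. 31. 31.]
[533, 201, 28, 113, 2014] mean [ 459.  -599.2  127.9] mid [ 448.1 -597.4  114.5] ext [321.1  45.2  76.8] col [45. 64. 92.]
[155, 215, 26, 21, 400] mean [533.  479.4 124.7] mid [535.2 487.5 126.1] ext [ 59.4  57.7 100. ] col [ 92. 101. 103.]
```

Run:
```python
from h import *
f=load("top0");im=f["color"]
cv2.imwrite("pics/z1.png",cv2.resize(im[130:310,215:355],None,fx=4,fy=4,interpolation=cv2.INTER_CUBIC)[:600])
cv2.imwrite("pics/z2.png",cv2.resize(im[165:285,350:460],None,fx=5,fy=5,interpolation=cv2.INTER_CUBIC))
```

```text
(no output)
```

View pics/z2.png

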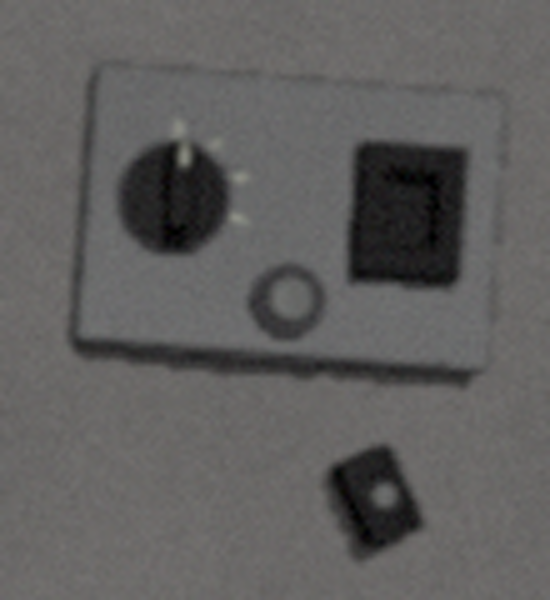

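```bash
cat >> h.py <<'E'
def plan(xyz,yaw=None,order="st",step=0.95,turn=0.24,slow=None):
    """print constant rows: shift first then turn"""
    p,r=tool(); out=[]
    if yaw is None: yaw=Ro.from_matrix(r).as_euler('xyz')[2]
    T=Ro.from_euler('xyz',[np.pi,0,yaw]).as_matrix()
    rv=Ro.from_matrix(r.T@T).as_rotvec()
    def sh(r):
        d=r.T@(np.array(xyz)-p)/20; n=max(1,int(np.ceil(abs(d).max()/step))); print("shift",n,"x",(d/n).round(3).tolist(), "total mm",(d*20).round(1).tolist())
    def tu():
        d=rv/0.5; n=max(1,int(np.ceil(abs(d).max()/turn))); print("turn",n,"x",(d/n).round(3).tolist())
    if order=="st": sh(r);tu()
    else: tu();sh(T)
def st():
    from workcell import bot
    s=bot.sense(); print(round(s["clock"],2),s["tcp_pos"].round(1),s["orientation"].round(4),s["contact_force"].round(1),round(s["gripper_width"],3),s["joint_pos"].round(2))
E
python3 -c "
from h import *
st();plan([520,230,260],-np.pi/2)"
```

```text
0.15 [175.5 599.4 200.5] [ 3.1399e+00 -1.0000e-04 -2.8490e-01] [-0.3 -0.8 -0.5] 0.999 [ 1.54  0.39  0.01 -0.   -1.19 -0.26]
shift 23 x [0.945, 0.56, -0.128] total mm [434.5, 257.7, -59.0]
turn 11 x [0.0, -0.0, 0.234]
```

Emit:
move_arm(deltas=[[[0.94,0.56,-0.3],[0,0,0]],[[0.94,0.56,-0.3],[0,0,0]],[[0.94,0.56,-0.3],[0,0,0]],[[0.94,0.56,-0.3],[0,0,0]],[[0.94,0.56,-0.3],[0,0,0]],[[0.94,0.56,-0.3],[0,0,0]],[[0.94,0.56,-0.3],[0,0,0]],[[0.94,0.56,-0.3],[0,0,0]]], hand=0, force=50)

```text
clock: 0.82
tcp_pos: [295.2, 470.5, 249.3]
orientation: [3.141, 0.0, -0.285]
contact_force: [-0.4, -0.5, 0.1]
gripper_width: 0.998
```

Emit:
move_arm(deltas=[[[0.94,0.56,0],[0,0,0]],[[0.94,0.56,0],[0,0,0]],[[0.94,0.56,0],[0,0,0]],[[0.94,0.56,0],[0,0,0]],[[0.94,0.56,0],[0,0,0]],[[0.94,0.56,0],[0,0,0]],[[0.94,0.56,0],[0,0,0]],[[0.94,0.56,0],[0,0,0]]])

```text
clock: 1.48
tcp_pos: [414.3, 342.3, 249.0]
orientation: [3.141, 0.0, -0.285]
contact_force: [-0.3, 0.3, 0.5]
gripper_width: 1.001
```

Emit:
move_arm(deltas=[[[0.94,0.56,0],[0,0,0]],[[0.94,0.56,0],[0,0,0]],[[0.94,0.56,0],[0,0,0]],[[0.94,0.56,0],[0,0,0]],[[0.94,0.56,0],[0,0,0]],[[0.94,0.56,0],[0,0,0]],[[0.94,0.56,0],[0,0,0]],[[0,0,0],[0,0,0.234]]])

```text
clock: 2.15
tcp_pos: [519.8, 228.7, 248.7]
orientation: [3.14, 0.0, -0.407]
contact_force: [0.3, 0.7, 0.2]
gripper_width: 0.999
```

Emit:
move_arm(deltas=[[[0,0,0],[0,0,0.234]],[[0,0,0],[0,0,0.234]],[[0,0,0],[0,0,0.234]],[[0,0,0],[0,0,0.234]],[[0,0,0],[0,0,0.234]],[[0,0,0],[0,0,0.234]],[[0,0,0],[0,0,0.234]],[[0,0,0],[0,0,0.234]]])

```text
clock: 2.82
tcp_pos: [517.9, 231.0, 248.9]
orientation: [3.141, -0.0, -1.344]
contact_force: [0.4, -0.3, 0.3]
gripper_width: 1.003
```

Emit:
move_arm(deltas=[[[0,0,0],[0,0,0.234]],[[0,0,0],[0,0,0.234]],[[0,0,0],[0,0,0]]])

```text
clock: 3.07
tcp_pos: [518.0, 231.0, 248.9]
orientation: [3.141, -0.0, -1.574]
contact_force: [0.6, -0.7, 0.2]
gripper_width: 0.998
```

```bash
python3 -c "
from h import *
grab('wrist','w1');f=grab('top','t1')"
```

```text
(no output)
```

View pics/w1.png

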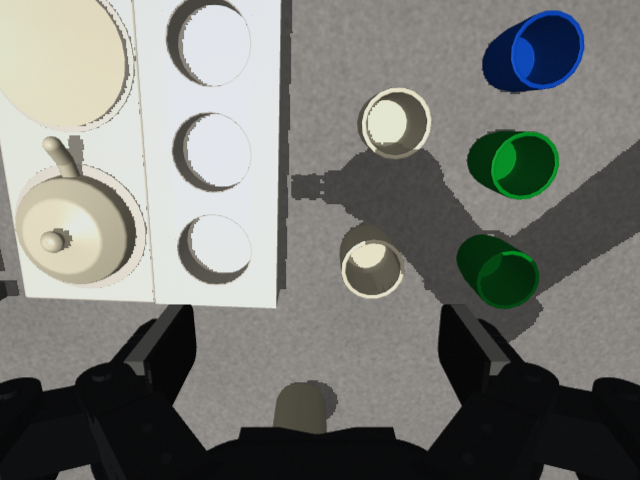

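```bash
cat >> h.py <<'E'
def fitc(pts):
    A=np.c_[2*pts,np.ones(len(pts))]; s=np.linalg.lstsq(A,(pts**2).sum(1),rcond=None)[0]
    return s[:2],np.sqrt(s[2]+s[0]**2+s[1]**2)
def cups(f,zmin=64,zmax=76,h=70):
    P=cloud(f);Z=P[...,2]; m=(Z>zmin)&(Z<zmax); m[300:]&=False if False else True
    cs,_=cv2.findContours(m.astype(np.uint8),cv2.RETR_EXTERNAL,cv2.CHAIN_APPROX_NONE)
    for c in cs:
        if len(c)<40: continue
        c=c[:,0]; q=np.array([ray(f,u,v,h)[:2] for u,v in c]); o,r=fitc(q); 
        res=np.abs(np.linalg.norm(q-o,axis=1)-r)
        k=res<2.5
        if k.sum()>20: o,r=fitc(q[k])
        mk=np.zeros(Z.shape,np.uint8); cv2.drawContours(mk,[c[:,None]],-1,1,-1); 
        if 24<r<36: print("cup px",c.mean(0).round(),"xy",o.round(1),"r",r.round(1),"n",k.sum(),len(k),"col",f["color"][(mk>0)&m].mean(0).round())
def pockets(f,h=45):
    P=cloud(f);Z=P[...,2]; m=((Z>h-4)&(Z<h+4)).astype(np.uint8)
    cs,hi=cv2.findContours(m,cv2.RETR_CCOMP,cv2.CHAIN_APPROX_NONE)
    for c,hh in zip(cs,hi[0]):
        if hh[3]<0 or len(c)<80: continue
        q=np.array([ray(f,u,v,h)[:2] for u,v in c[:,0]]); o,r=fitc(q); k=np.abs(np.linalg.norm(q-o,axis=1)-r)<2
        if k.sum()>20: o,r=fitc(q[k])
        print("hole",c[:,0].mean(0).round(),o.round(1),r.round(1),k.sum(),len(k))
E
python3 - <<'E'
from h import *
f=load('w1'); cups(f); pockets(f)
P=cloud(f); print(P[50,330],P[40,275],P[150,160]) 
cups(load('t1')); pockets(load('t1'))
E
```

```text
cup px [506. 278.] xy [346.3 302.5] r 29.0 n 177 177 col [18. 64.  5.]
cup px [372. 268.] xy [469.6 291.7] r 28.6 n 175 175 col [132. 150. 154.]
cup px [523. 164.] xy [344.8 199.3] r 28.8 n 197 197 col [ 31. 104.  10.]
cup px [395. 123.] xy [454.5 164.8] r 28.3 n 200 200 col [153. 172. 175.]
cup px [545.  50.] xy [339.5 109.8] r 28.9 n 221 221 col [133.  53.  13.]
hole [84. 56.] [715.4 109.8] 6.7 92 177
hole [214. 248.] [617.9 281.1] 34.6 200 200
hole [ 72. 214.] [750.4 254.7] 58.6 79 401
hole [211. 152.] [613.8 189.9] 34.7 224 224
[5.06744983e+02 9.88524146e+01 4.52380210e-01] [554.20089213  97.4055022   44.40285033] [659.97012651 187.48051374  45.61098546]
cup px [266. 299.] xy [339.1 198.7] r 26.1 n 41 42 col [60. 96. 54.]
cup px [299. 295.] xy [334.6 109.1] r 26.6 n 101 101 col [111.  67.  51.]
cup px [268. 287.] xy [340.9 199. ] r 25.9 n 50 50 col [ 65. 100.  60.]
cup px [232. 292.] xy [341.1 302.7] r 27.4 n 56 56 col [36. 60. 32.]
cup px [383. 205.] xy [ 602.9 -142.3] r 25.2 n 34 110 col [36. 35. 36.]
hole [303. 203.] [607.1  98.9] 37.2 55 88
hole [273. 203.] [610.4 190.2] 37.5 56 90
hole [290. 174.] [698.6 142.8] 19.9 19 82
hole [287. 160.] [742.2 149.5] 20.8 22 111
hole [253. 158.] [741.9 254.9] 57.4 46 163
```

Emit:
move_arm(deltas=[[[-0.38,0.3,0.7],[0,0,0]],[[-0.38,0.3,0.7],[0,0,0]],[[-0.38,0.3,0.7],[0,0,0]],[[-0.38,0.3,0.7],[0,0,0]],[[-0.38,0.3,0.7],[0,0,0]],[[-0.38,0.3,0.7],[0,0,0]],[[-0.38,0.3,0.7],[0,0,0]],[[-0.38,0.3,0.7],[0,0,0]]])

```text
clock: 3.83
tcp_pos: [469.9, 292.3, 136.7]
orientation: [-3.142, 0.0, -1.569]
contact_force: [0.2, 0.6, -0.4]
gripper_width: 1.002
```

```bash
python3 -c "
from h import *
st();plan([469.6,291.7,33]);f=grab('wrist','w2');cups(f)"
```

```text
3.83 [469.9 292.3 136.7] [-3.1416e+00  1.0000e-04 -1.5690e+00] [ 0.2  0.6 -0.4] 1.002 [ 0.85  0.32 -0.26 -0.   -0.99 -0.85]
shift 6 x [0.005, 0.002, 0.864] total mm [0.6, 0.3, 103.7]
turn 1 x [-0.0, 0.0, -0.0]
cup px [521. 254.] xy [346.1 302.8] r 29.0 n 273 273 col [25. 87.  7.]
cup px [321. 238.] xy [469.  292.2] r 28.5 n 262 262 col [130. 147. 151.]
cup px [550.  75.] xy [344.6 200.1] r 28.9 n 325 325 col [ 34. 114.  10.]
cup px [350.  36.] xy [454.2 166.6] r 26.2 n 326 341 col [191. 208. 210.]
```

View pics/w2.png

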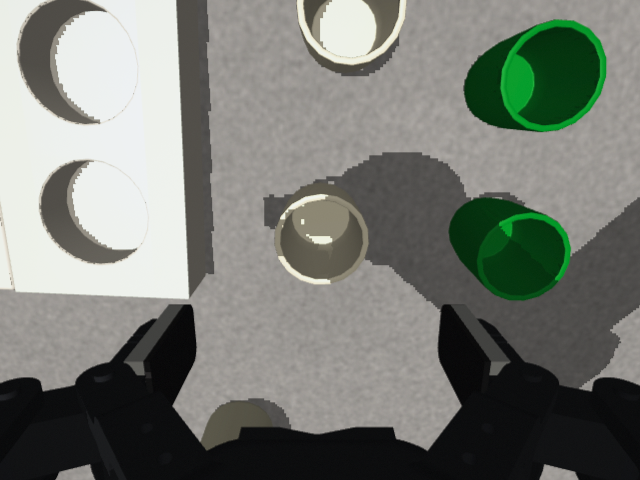

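Cup centred between the fingers (rim at ~(321,238)), confirming the position from a second height. Descend and grip.

Emit:
move_arm(deltas=[[[0.01,0,0.86],[0,0,0]],[[0.01,0,0.86],[0,0,0]],[[0,0.02,0.86],[0,0,0]],[[0,0,0.86],[0,0,0]],[[0,0,0.86],[0,0,0]],[[0,0,0.86],[0,0,0]],[[0,0,0],[0,0,0]]])

```text
clock: 4.47
tcp_pos: [468.2, 289.7, 31.2]
orientation: [3.137, -0.005, -1.571]
contact_force: [-0.7, -0.5, -0.5]
gripper_width: 1.003
```

Emit:
move_arm(deltas=[[[0,0,0],[0,0,0]],[[0,0,0],[0,0,0]],[[0,0,0],[0,0,0]],[[0,0,0],[0,0,0]],[[0,0,0],[0,0,0]],[[0,0,0],[0,0,0]],[[0,0,0],[0,0,0]],[[0,0,0],[0,0,0]]], hand=1, force=40)

```text
clock: 5.13
tcp_pos: [468.7, 292.4, 39.9]
orientation: [-3.141, 0.001, -1.57]
contact_force: [-16.0, -0.7, 27.2]
gripper_width: 0.003
```

Emit:
move_arm(deltas=[[[0,0,-0.6],[0,0,0]],[[0,0,-0.8],[0,0,0]],[[0,0,-0.8],[0,0,0]],[[0,0,-0.8],[0,0,0]],[[0,0,-0.8],[0,0,0]],[[0,0,-0.5],[0,0,0]]])

```text
clock: 5.63
tcp_pos: [470.9, 292.5, 123.5]
orientation: [-3.138, 0.004, -1.571]
contact_force: [-0.5, -0.2, -0.4]
gripper_width: -0.001
```

```bash
python3 -c "
from h import *
st();plan([617.9,281.1,118]);f=grab('wrist','w3')"
```

```text
5.63 [470.9 292.5 123.5] [-3.1377  0.0035 -1.5709] [-0.5 -0.2 -0.4] -0.001 [ 0.85  0.33 -0.28  0.   -0.95 -0.85]
shift 8 x [0.071, -0.918, 0.038] total mm [11.4, -146.9, 6.0]
turn 1 x [-0.008, 0.007, -0.0]
```

View pics/w3.png

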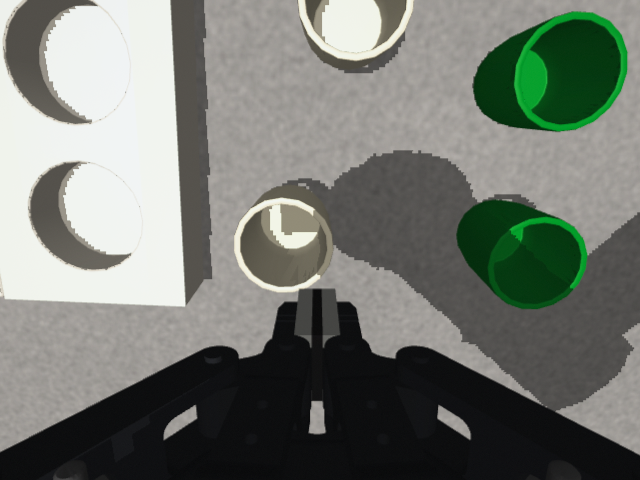

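```bash
python3 -c "
from h import *
for t in ['w2','w3']:
  f=load(t); cups(f)
  print(f['xyz'],f['rotation'],proj(f,[[470.9,292.5,123.5],[469.6,292,70],[469.6,292,33]]))
f=load('w3');P=cloud(f)
for v in range(285,340,6): print(v,P[v,310].round(1),P[v,325].round(1))
"
```

```text
cup px [521. 254.] xy [346.1 302.8] r 29.0 n 273 273 col [25. 87.  7.]
cup px [321. 238.] xy [469.  292.2] r 28.5 n 262 262 col [130. 147. 151.]
cup px [550.  75.] xy [344.6 200.1] r 28.9 n 325 325 col [ 34. 114.  10.]
cup px [350.  36.] xy [454.2 166.6] r 26.2 n 326 341 col [191. 208. 210.]
[471.42629264 221.45300018 309.4889847 ] [-2.81368877e-01  1.14236126e-03 -3.13975807e+00] [[317.96453106 271.25683187]
 [319.95201562 238.88521126]
 [319.60795232 223.78735045]]
cup px [534. 260.] xy [346.2 302.8] r 29.1 n 288 288 col [26. 90.  7.]
cup px [284. 243.] xy [492.1 292.3] r 28.5 n 279 279 col [161. 177. 180.]
cup px [567.  71.] xy [344.7 200. ] r 29.0 n 345 345 col [ 34. 116.   9.]
cup px [354.  34.] xy [454.2 167.1] r 25.9 n 305 327 col [196. 213. 214.]
[471.66147479 221.06976235 296.1072433 ] [-0.28491759  0.00506207  3.14156329] [[320.33231769 281.20758762]
 [322.27825389 244.63608577]
 [321.83453224 227.89024386]]
285 [478.4 346.5   0.6] [466.7 347.1  -0.8]
291 [474.7 281.1 160.2] [469.4 281.4 159.5]
297 [474.7 281.4 164.6] [469.5 281.  165.4]
303 [474.5 280.4 171.5] [469.5 280.8 170.7]
309 [474.4 280.9 174.9] [469.6 280.9 174.9]
315 [474.4 281.1 178.8] [469.7 280.8 179.4]
321 [474.3 281.  182.9] [469.7 280.9 183. ]
327 [474.2 280.4 187.7] [469.8 280.8 186.9]
333 [474.1 280.8 190.5] [469.8 281.1 189.9]
339 [474.1 281.9 191.8] [469.8 282.6 190.7]
```

```bash
python3 -c "
from h import *
f=load('w3');P=cloud(f)
print(proj(f,[[472,281,123.5],[472,281,140],[472,281,157],[472,303,123.5]]))
for v in range(280,296,1): print(v,P[v,306].round(1),P[v,310].round(1),P[v,325].round(1),f['color'][v,306])
f=load('w2');P=cloud(f)
for v in range(296,350,6): print(v,P[v,182].round(1),P[v,450].round(1))
"
python3 - <<'E'
import sys; sys.path.insert(0,'.')
import os; os.chdir('.')
from h import *
f=grab('side','s3'); im=f['color']
u,v=proj(f,[[471,292,123]])[0]; print(u,v)
u,v=int(u),int(v)
cv2.imwrite('pics/s3z.png',cv2.resize(im[max(0,v-60):v+60,u-70:u+70],None,fx=5,fy=5))
E
```

```text
[[317.91342919 257.0840841 ]
 [317.82216979 270.47372616]
 [317.70803903 287.21906955]
 [317.87512301 302.50270113]]
280 [479.2 314.3  69. ] [476.7 313.6  70.7] [ 4.667e+02  3.426e+02 -1.000e-01] [ 98 115 119]
281 [479.2 315.   69. ] [476.8 314.4  70.3] [466.7 343.7  -0.7] [167 187 188]
282 [479.1 314.5  71.6] [476.8 314.9  70.5] [4.667e+02 3.442e+02 1.000e-01] [228 238 236]
283 [479.1 315.7  70.2] [476.8 315.7  70.3] [466.7 345.4  -0.8] [236 244 242]
284 [479.1 316.3  70.2] [476.8 316.1  70.7] [ 4.667e+02  3.461e+02 -4.000e-01] [232 245 242]
285 [479.1 316.7  70.9] [478.4 346.5   0.6] [466.7 347.1  -0.8] [226 241 242]
286 [479.2 317.8  69.8] [ 4.784e+02  3.478e+02 -4.000e-01] [466.7 348.   -1. ] [216 235 239]
287 [4.815e+02 3.484e+02 3.000e-01] [ 4.784e+02  3.486e+02 -4.000e-01] [466.7 348.7  -0.6] [190 211 217]
288 [476.3 281.  157.7] [474.8 280.8 158.1] [469.3 281.  157.7] [128 138 142]
289 [476.2 280.8 159.1] [474.8 280.9 158.8] [469.4 280.8 159. ] [77 80 80]
290 [476.2 281.3 158.8] [474.8 281.1 159.3] [469.4 281.3 158.7] [67 69 68]
291 [476.2 281.1 160.1] [474.7 281.1 160.2] [469.4 281.4 159.5] [67 70 70]
292 [476.1 280.9 161.6] [474.7 281.1 161.1] [469.4 281.1 161. ] [68 70 70]
293 [476.1 280.8 162.7] [474.7 280.7 162.7] [469.4 281.4 161.3] [67 69 69]
294 [476.1 281.  162.9] [474.7 280.8 163.3] [469.4 281.5 161.8] [67 69 68]
295 [476.1 280.9 164. ] [474.7 280.6 164.6] [469.4 280.6 164.6] [66 69 69]
296 [565.7 341.4  44.4] [362.8 361.    0. ]
302 [5.819e+02 3.667e+02 3.000e-01] [362.  366.6  -0.7]
308 [515.2 280.9 187.5] [428.3 280.6 187.7]
314 [514.3 281.5 190.5] [428.7 281.8 189.5]
320 [514.  283.  191.7] [428.7 283.6 190.1]
326 [514.  284.8 192.3] [429.1 285.  191.6]
332 [514.1 286.7 192.7] [428.9 287.  191.7]
338 [514.1 288.5 193.1] [428.5 289.5 191. ]
344 [514.  290.2 193.9] [428.9 290.8 192.6]
289.4403776161012 170.07004952405825
```

View pics/s3z.png

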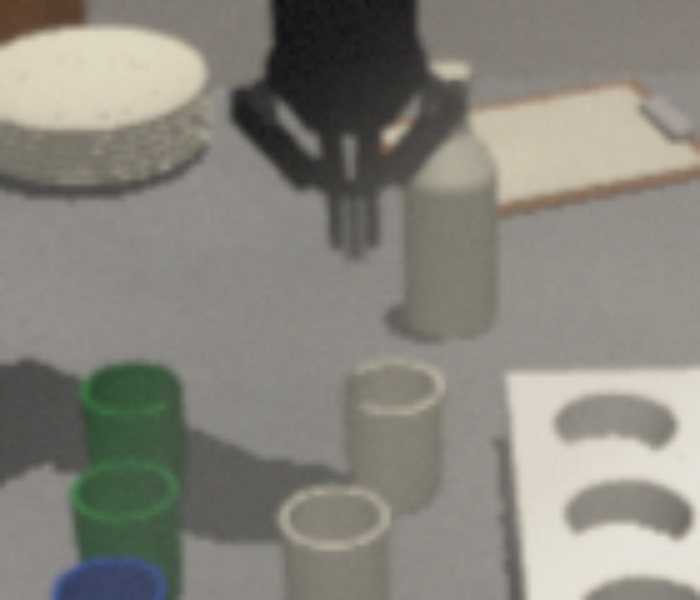

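Emit:
move_arm(deltas=[[[0,-0.5,0],[0,0,0]],[[0,-0.5,0],[0,0,0]],[[0,0,0],[-0.008,0.007,0]],[[0,0,0],[0,0,0]],[[0,0,0],[0,0,0]],[[0,0,0],[0,0,0]]], hand=0.15)

```text
clock: 6.23
tcp_pos: [489.6, 291.2, 119.4]
orientation: [3.136, -0.005, -1.572]
contact_force: [-0.2, 0.2, 0.0]
gripper_width: 0.84
```

```bash
python3 -c "
from h import *
st();plan([491,292.4,0]);f=grab('wrist','w4');cups(f);P=cloud(f)
for v in range(290,330,4):
  r=P[v]; c=[(u,r[u].round(1).tolist()) for u in range(150,500) if r[u,2]>130]
  print(v,c[0] if c else None,[x for x in c if x[0]<317][-1:],[x for x in c if x[0]>317][:1])
"
```

```text
6.23 [489.6 291.2 119.4] [ 3.1364 -0.0045 -1.572 ] [-0.2  0.2  0. ] 0.84 [ 0.82  0.37 -0.24 -0.   -0.97 -0.82]
shift 7 x [-0.012, -0.014, 0.852] total mm [-1.7, -2.0, 119.3]
turn 1 x [0.01, -0.009, -0.0]
cup px [567. 264.] xy [346.5 302.8] r 29.2 n 290 290 col [27. 93.  7.]
cup px [314. 249.] xy [492.3 292.4] r 28.5 n 280 280 col [130. 146. 150.]
cup px [591.  77.] xy [348.6 200.5] r 26.2 n 347 527 col [ 32. 110.   8.]
cup px [391.  35.] xy [454.8 167.7] r 25.7 n 292 343 col [183. 200. 202.]
290 (219, [491.8, 221.2, 292.5]) [(219, [491.8, 221.2, 292.5])] [(319, [491.8, 221.2, 292.5])]
294 (294, [491.8, 221.2, 292.5]) [(294, [491.8, 221.2, 292.5])] [(400, [491.8, 221.2, 292.5])]
298 (193, [533.7, 279.8, 162.6]) [(315, [491.8, 221.2, 292.5])] [(419, [455.5, 281.3, 159.8])]
302 (190, [533.8, 279.8, 165.7]) [(215, [527.6, 283.6, 157.7])] [(418, [455.4, 283.5, 158.4])]
306 (188, [533.4, 279.7, 169.1]) [(216, [527.7, 285.9, 156.1])] [(404, [491.8, 221.2, 292.5])]
310 (185, [533.8, 280.0, 171.4]) [(235, [491.8, 221.2, 292.5])] [(332, [491.8, 221.2, 292.5])]
314 (174, [539.6, 284.2, 165.7]) [(216, [527.5, 288.1, 157.9])] [(417, [455.7, 287.7, 159.2])]
318 (164, [491.8, 221.2, 292.5]) [(311, [491.8, 221.2, 292.5])] [(417, [455.4, 289.6, 158.5])]
322 (164, [540.8, 284.0, 171.8]) [(235, [491.8, 221.2, 292.5])] [(416, [455.4, 291.6, 157.7])]
326 (161, [540.4, 283.6, 175.3]) [(217, [527.6, 293.2, 157.4])] [(416, [455.4, 293.0, 158.1])]
```

Emit:
move_arm(deltas=[[[0,-0.05,0.83],[0.01,-0.009,0]],[[-0.05,0,0.83],[0,0,0]],[[0,0,0.83],[0,0,0]],[[0,0,0.83],[0,0,0]],[[0,0,0.83],[0,0,0]],[[0,0,0.83],[0,0,0]],[[0,0,0.83],[0,0,0]],[[0,0,0],[0,0,0]]])

```text
clock: 6.95
tcp_pos: [488.7, 290.8, 0.7]
orientation: [3.137, -0.004, -1.572]
contact_force: [0.1, -0.7, -0.4]
gripper_width: 0.845
```

Emit:
move_arm(deltas=[[[0,0,0],[0,0,0]],[[0,0,0],[0,0,0]],[[0,0,0],[0,0,0]],[[0,0,0],[0,0,0]],[[0,0,0],[0,0,0]],[[0,0,0],[0,0,0]]], hand=1, force=40)

```text
clock: 7.45
tcp_pos: [491.0, 292.7, 4.3]
orientation: [-3.14, 0.002, -1.572]
contact_force: [-0.8, -0.2, 0.1]
gripper_width: 0.668
```

Emit:
move_arm(deltas=[[[0,0,-0.8],[0,0,0]],[[0,0,-0.8],[0,0,0]],[[0,0,-0.8],[0,0,0]],[[0,0,-0.8],[0,0,0]],[[0,0,-0.8],[0,0,0]],[[0.18,-0.7,0],[0,0,0]],[[0.18,-0.7,0],[0,0,0]],[[0,-0.7,0],[0,0,0]]])

```text
clock: 8.12
tcp_pos: [533.0, 284.9, 84.7]
orientation: [-3.14, 0.002, -1.572]
contact_force: [0.1, -0.7, -1.4]
gripper_width: 0.665
```

Emit:
move_arm(deltas=[[[0.18,-0.7,0],[0,0,0]],[[0,-0.7,0],[0,0,0]],[[0,-0.7,0],[0,0,0]],[[0,-0.7,0],[0,0,0]],[[0,-0.7,0],[0,0,0]],[[0,-0.68,0],[0,0,0]],[[0,0,0],[0,0,0]],[[0,0,0],[0,0,0]]])

```text
clock: 8.78
tcp_pos: [616.2, 281.2, 83.4]
orientation: [3.142, 0.001, -1.573]
contact_force: [-1.0, 0.6, -1.0]
gripper_width: 0.668
```

```bash
python3 -c "
from h import *
st();plan([616.7,281.5,20]);f=grab('wrist','w5');cups(f,zmin=120,zmax=160,h=146);cups(f);pockets(f)"
```

```text
8.78 [616.2 281.2  83.4] [ 3.1415e+00  7.0000e-04 -1.5727e+00] [-1.   0.6 -1. ] 0.668 [ 0.67  0.56 -0.   -0.   -1.   -0.67]
shift 4 x [-0.003, -0.006, 0.792] total mm [-0.3, -0.5, 63.4]
turn 1 x [0.0, 0.001, 0.0]
cup px [315. 343.] xy [618.  278.2] r 33.7 n 366 845 col [63. 73. 76.]
```

View pics/w5.png

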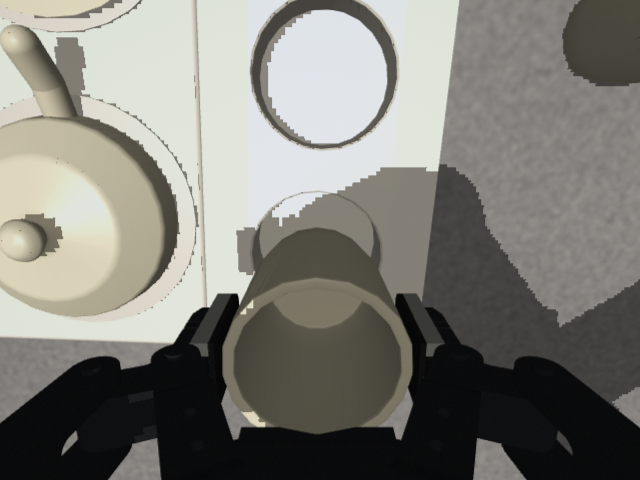

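Emit:
move_arm(deltas=[[[0,-0.02,0.7],[0,0,0]],[[0,0,0.7],[0,0,0]],[[0,0,0.7],[0,0,0]],[[0,0,0.6],[0,0,0]],[[0,0,0.3],[0,0,0]],[[0,0,0.15],[0,0,0]],[[0,0,0],[0,0,0]]])

```text
clock: 9.42
tcp_pos: [616.4, 281.5, 20.5]
orientation: [-3.141, 0.0, -1.571]
contact_force: [-0.4, -0.1, -1.3]
gripper_width: 0.673
```

```bash
python3 -c "
from h import *
st()"
```

```text
9.42 [616.4 281.5  20.5] [-3.1415e+00  3.0000e-04 -1.5715e+00] [-0.4 -0.1 -1.3] 0.673 [ 0.67  0.63 -0.06 -0.   -0.88 -0.67]
```

Nearly seated (foot ≈16 mm, floor 15). A touch lower, release to slightly open, rise, look.

Emit:
move_arm(deltas=[[[0,0,0.08],[0,0,0]],[[0,0,0],[0,0,0]]])

```text
clock: 9.58
tcp_pos: [617.2, 281.9, 20.1]
orientation: [-3.14, 0.002, -1.572]
contact_force: [-0.4, 0.6, -1.4]
gripper_width: 0.673
```

Emit:
move_arm(deltas=[[[0,0,0],[0,0,0]],[[0,0,0],[0,0,0]],[[0,0,0],[0,0,0]],[[0,0,0],[0,0,0]],[[0,0,-0.8],[0,0,0]],[[0,0,-0.8],[0,0,0]],[[0,0,-0.8],[0,0,0]],[[0,0,-0.8],[0,0,0]]], hand=0.15)

```text
clock: 10.25
tcp_pos: [616.9, 281.5, 84.4]
orientation: [-3.14, 0.001, -1.572]
contact_force: [0.1, 0.4, -0.7]
gripper_width: 0.847
```

```bash
python3 -c "
from h import *
st();plan([453.5,166,110]);f=grab('wrist','w6');cups(f,zmin=80,zmax=92,h=85)"
```

```text
10.25 [616.9 281.5  84.4] [-3.1403e+00  1.0000e-03 -1.5717e+00] [ 0.1  0.4 -0.7] 0.847 [ 0.67  0.56 -0.    0.   -1.   -0.67]
shift 9 x [0.643, 0.907, -0.144] total mm [115.7, 163.2, -26.0]
turn 1 x [-0.003, 0.002, -0.0]
cup px [316. 279.] xy [618.7 281.7] r 28.6 n 352 352 col [ 99. 114. 117.]
```

View pics/w6.png

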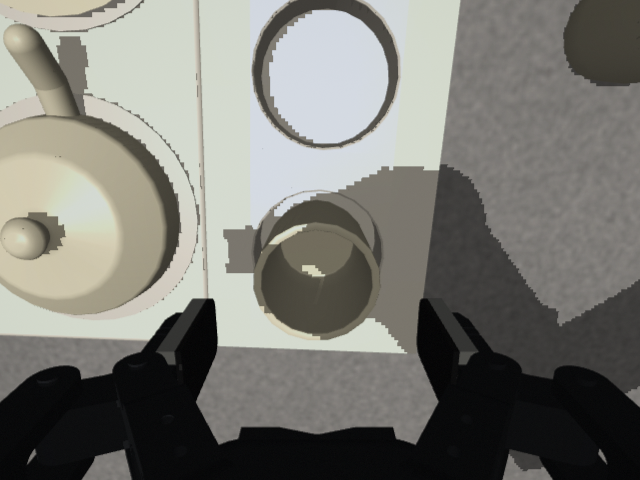

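Emit:
move_arm(deltas=[[[0.64,0.91,-0.16],[0,0,0]],[[0.64,0.91,-0.16],[0,0,0]],[[0.64,0.91,-0.16],[0,0,0]],[[0.64,0.91,-0.16],[0,0,0]],[[0.64,0.91,-0.16],[0,0,0]],[[0.64,0.91,-0.16],[0,0,0]],[[0.64,0.91,-0.16],[0,0,0]],[[0.64,0.91,-0.16],[0,0,0]]])

```text
clock: 10.97
tcp_pos: [470.2, 178.7, 109.0]
orientation: [-3.14, 0.001, -1.572]
contact_force: [-0.7, -0.1, -0.2]
gripper_width: 0.848
```

Emit:
move_arm(deltas=[[[0.64,0.91,0],[0,0,0]],[[0,0,0],[0,0,0]],[[0,0,0],[0,0,0]]])

```text
clock: 11.22
tcp_pos: [452.4, 166.1, 109.3]
orientation: [-3.14, 0.002, -1.572]
contact_force: [0.8, 1.3, 0.3]
gripper_width: 0.848
```

```bash
python3 -c "
from h import *
st();f=grab('wrist','w7');cups(f);pockets(f);plan([453.5,166,3])"
```

```text
11.22 [452.4 166.1 109.3] [-3.1396e+00  1.7000e-03 -1.5717e+00] [0.8 1.3 0.3] 0.848 [ 0.69  0.24 -0.47 -0.   -0.86 -0.69]
cup px [516. 303.] xy [344.5 197.1] r 27.3 n 150 490 col [23. 80.  6.]
cup px [318. 249.] xy [453.9 164.3] r 28.5 n 293 293 col [133. 149. 153.]
cup px [544. 144.] xy [339.2 109.3] r 28.9 n 341 341 col [153.  62.  15.]
hole [ 56. 275.] [612.5 189.1] 33.9 335 335
shift 6 x [0.008, 0.001, 0.886] total mm [1.0, 0.1, 106.3]
turn 1 x [-0.005, 0.004, -0.0]
```

View pics/w7.png

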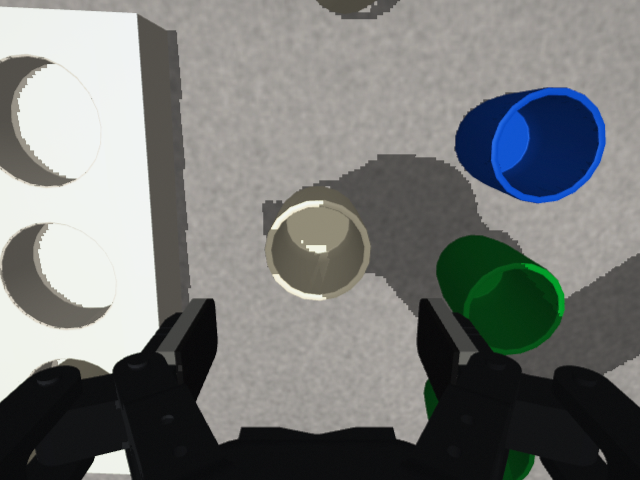

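Emit:
move_arm(deltas=[[[0.05,0,0.88],[0,0,0]],[[0.03,0,0.88],[0,0,0]],[[0,0,0.88],[0,0,0]],[[0,0,0.88],[0,0,0]],[[0,0,0.88],[0,0,0]],[[0,0,0.88],[0,0,0]],[[0,0,0],[0,0,0]],[[0,0,0],[0,0,0]]])

```text
clock: 11.93
tcp_pos: [453.3, 165.2, 2.4]
orientation: [3.141, -0.0, -1.571]
contact_force: [1.2, -0.2, 0.2]
gripper_width: 0.849
```

Emit:
move_arm(deltas=[[[0,0,0],[0,0,0]],[[0,0,0],[0,0,0]],[[0,0,0],[0,0,0]],[[0,0,0],[0,0,0]],[[0,0,0],[0,0,0]],[[0,0,0],[0,0,0]]], hand=1, force=40)

```text
clock: 12.43
tcp_pos: [453.9, 165.7, 4.1]
orientation: [-3.138, 0.002, -1.571]
contact_force: [-0.8, 0.7, 4.9]
gripper_width: 0.673
```

Emit:
move_arm(deltas=[[[0,0,-0.8],[0,0,0]],[[0,0,-0.8],[0,0,0]],[[0,0,-0.8],[0,0,0]],[[0,0,-0.8],[0,0,0]],[[0,0,-0.8],[0,0,0]],[[0,0,0],[0,0,0]]])

```text
clock: 12.93
tcp_pos: [454.2, 165.8, 85.6]
orientation: [-3.136, 0.004, -1.571]
contact_force: [0.4, 0.4, -2.0]
gripper_width: 0.667
```

```bash
python3 -c "
from h import *
st();plan([612.6,190.1,83])"
```

```text
12.93 [454.2 165.8  85.6] [-3.1363  0.004  -1.5714] [ 0.4  0.4 -2. ] 0.667 [ 0.69  0.27 -0.5   0.   -0.8  -0.69]
shift 9 x [-0.136, -0.88, 0.02] total mm [-24.4, -158.4, 3.6]
turn 1 x [-0.011, 0.008, -0.0]
```

Emit:
move_arm(deltas=[[[-0.14,-0.88,0],[0,0,0]],[[-0.14,-0.88,0],[0,0,0]],[[-0.14,-0.88,0],[0,0,0]],[[-0.14,-0.88,0],[0,0,0]],[[-0.14,-0.88,0],[0,0,0]],[[-0.14,-0.88,0],[0,0,0]],[[-0.14,-0.88,0],[0,0,0]],[[-0.14,-0.88,0],[0,0,0]]])

```text
clock: 13.6
tcp_pos: [593.3, 186.8, 81.2]
orientation: [3.139, -0.0, -1.572]
contact_force: [-0.5, 0.3, -1.1]
gripper_width: 0.666
```

Emit:
move_arm(deltas=[[[-0.14,-0.88,0],[0,0,0]],[[0,0,0],[0,0,0]],[[0,0,0],[0,0,0]]])

```text
clock: 13.85
tcp_pos: [610.6, 189.4, 81.0]
orientation: [3.139, -0.0, -1.573]
contact_force: [0.4, -0.8, -1.9]
gripper_width: 0.67
```

```bash
python3 -c "
from h import *
st();plan([612.6,190.1,20]);f=grab('wrist','w8');pockets(f)"
```

```text
13.85 [610.6 189.4  81. ] [ 3.1391e+00 -3.0000e-04 -1.5730e+00] [ 0.4 -0.8 -1.9] 0.67 [ 0.55  0.51 -0.11 -0.   -0.95 -0.55]
shift 4 x [-0.009, -0.027, 0.762] total mm [-0.7, -2.2, 61.0]
turn 1 x [0.005, -0.001, -0.0]
hole [85. 71.] [721.9  98. ] 3.3 82 102
hole [46. 44.] [739.4  84.3] 5.6 113 191
```

View pics/w8.png

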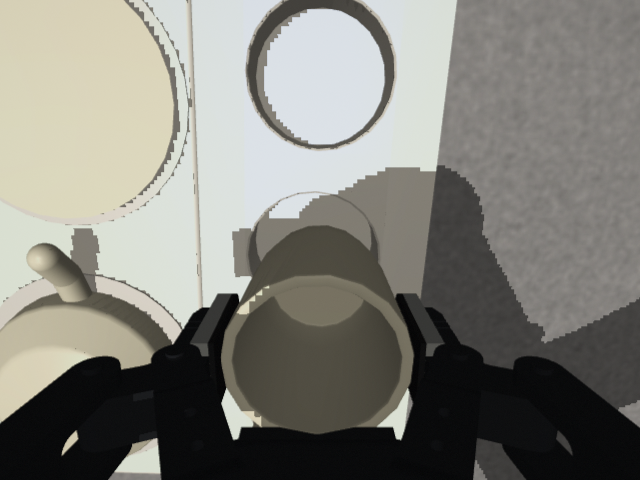

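Emit:
move_arm(deltas=[[[0,-0.1,0.7],[0,0,0]],[[0,0,0.7],[0,0,0]],[[0,0,0.7],[0,0,0]],[[0,0,0.6],[0,0,0]],[[0,0,0.3],[0,0,0]],[[0,0,0.06],[0,0,0]],[[0,0,0],[0,0,0]],[[0,0,0],[0,0,0]]])

```text
clock: 14.57
tcp_pos: [613.8, 190.3, 22.9]
orientation: [-3.139, 0.001, -1.571]
contact_force: [-0.2, 0.4, -0.9]
gripper_width: 0.668
```

Emit:
move_arm(deltas=[[[0,0,0],[0,0,0]],[[0,0,0],[0,0,0]],[[0,0,0],[0,0,0]],[[0,0,0],[0,0,0]],[[0,0,-0.8],[0,0,0]],[[0,0,-0.8],[0,0,0]],[[0,0,-0.8],[0,0,0]],[[0,0,-0.8],[0,0,0]]], hand=0.15)

```text
clock: 15.23
tcp_pos: [613.4, 190.0, 87.1]
orientation: [-3.14, 0.001, -1.572]
contact_force: [-0.1, 0.7, 0.8]
gripper_width: 0.85
```

```bash
python3 -c "
from h import *
st();plan([438,9,110]);f=grab('wrist','w9');cups(f,zmin=80,zmax=92,h=85);cups(grab('top','t9'))"
```

```text
15.23 [613.4 190.   87.1] [-3.1403e+00  1.1000e-03 -1.5718e+00] [-0.1  0.7  0.8] 0.85 [ 0.55  0.51 -0.1  -0.   -0.96 -0.55]
shift 10 x [0.906, 0.876, -0.117] total mm [181.1, 175.1, -23.3]
turn 1 x [-0.003, 0.002, -0.0]
cup px [318. 274.] xy [614.5 188.9] r 28.6 n 345 345 col [ 95. 110. 114.]
cup px [295. 295.] xy [334.7 109.3] r 26.5 n 66 66 col [109.  70.  56.]
cup px [268. 293.] xy [339.8 199.1] r 27.2 n 54 54 col [45. 73. 41.]
cup px [336. 259.] xy [433.9   8.8] r 26.8 n 72 72 col [125. 133. 132.]
cup px [534. 219.] xy [ 557.3 -578. ] r 27.3 n 10 65 col [16. 18. 47.]
cup px [384. 204.] xy [ 603.4 -143.2] r 25.4 n 36 95 col [35. 34. 35.]
```

View pics/w9.png

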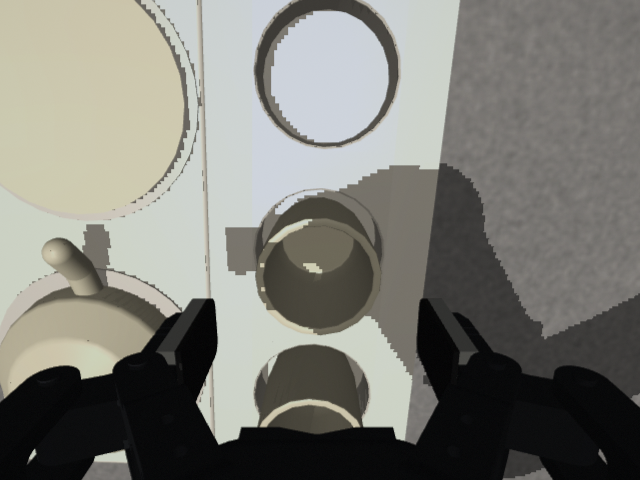

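View pics/t9.png

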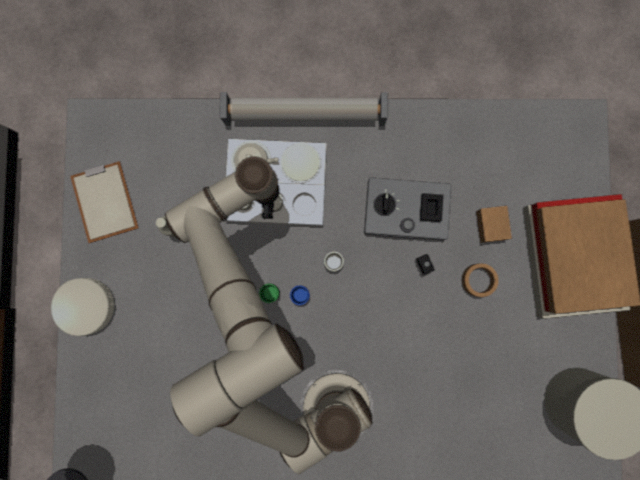

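Emit:
move_arm(deltas=[[[0.9,0.88,-0.12],[0,0,0]],[[0.9,0.88,-0.12],[0,0,0]],[[0.9,0.88,-0.12],[0,0,0]],[[0.9,0.88,-0.12],[0,0,0]],[[0.9,0.88,-0.12],[0,0,0]],[[0.9,0.88,-0.12],[0,0,0]],[[0.9,0.88,-0.12],[0,0,0]],[[0.9,0.88,-0.12],[0,0,0]]])

```text
clock: 16.0
tcp_pos: [470.9, 45.1, 104.5]
orientation: [-3.141, 0.001, -1.572]
contact_force: [-0.3, -0.0, -0.1]
gripper_width: 0.847
```

Emit:
move_arm(deltas=[[[0.9,0.88,-0.12],[0,0,0]],[[0.9,0.88,-0.12],[0,0,0]],[[0,0,0],[0,0,0]],[[0,0,0],[0,0,0]]])

```text
clock: 16.33
tcp_pos: [436.3, 9.4, 109.7]
orientation: [-3.14, 0.001, -1.573]
contact_force: [0.3, 1.5, -0.4]
gripper_width: 0.852
```

```bash
python3 -c "
from h import *
st();plan([438,9,3]);f=grab('wrist','w10');cups(f)"
```

```text
16.33 [436.3   9.4 109.7] [-3.1404e+00  1.2000e-03 -1.5729e+00] [ 0.3  1.5 -0.4] 0.852 [ 0.4   0.16 -0.57 -0.   -0.84 -0.4 ]
shift 6 x [0.004, -0.013, 0.89] total mm [0.5, -1.6, 106.7]
turn 1 x [-0.002, 0.002, -0.0]
cup px [318. 249.] xy [437.4   8.2] r 28.5 n 292 292 col [134. 150. 154.]
```

View pics/w10.png

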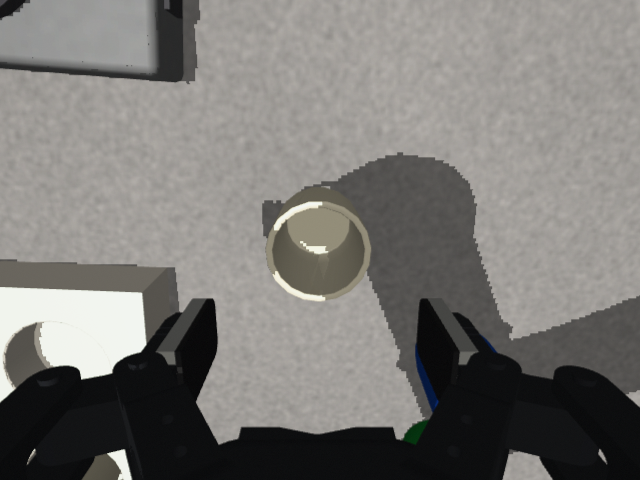

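Emit:
move_arm(deltas=[[[0.05,0,0.88],[0,0,0]],[[0,0,0.88],[0,0,0]],[[0,0,0.88],[0,0,0]],[[0,0,0.88],[0,0,0]],[[0,0,0.88],[0,0,0]],[[0,0,0.88],[0,0,0]],[[0,0,0],[0,0,0]],[[0,0,0],[0,0,0]]])

```text
clock: 17.05
tcp_pos: [437.3, 9.5, 3.4]
orientation: [3.14, -0.0, -1.571]
contact_force: [-0.4, 0.2, 0.1]
gripper_width: 0.849
```

Emit:
move_arm(deltas=[[[0,0,0],[0,0,0]],[[0,0,0],[0,0,0]],[[0,0,0],[0,0,0]],[[0,0,0],[0,0,0]],[[0,0,0],[0,0,0]],[[0,0,0],[0,0,0]]], hand=1, force=40)

```text
clock: 17.55
tcp_pos: [438.1, 9.6, 5.0]
orientation: [-3.138, 0.002, -1.571]
contact_force: [-1.5, 0.5, 5.4]
gripper_width: 0.673
```

Emit:
move_arm(deltas=[[[0,0,-0.8],[0,0,0]],[[0,0,-0.8],[0,0,0]],[[0,0,-0.8],[0,0,0]],[[0,0,-0.8],[0,0,0]],[[0,0,-0.8],[0,0,0]],[[0,0,0],[0,0,0]]])

```text
clock: 18.05
tcp_pos: [438.8, 9.6, 86.6]
orientation: [-3.135, 0.003, -1.571]
contact_force: [0.3, -0.5, -2.0]
gripper_width: 0.674
```

```bash
python3 -c "
from h import *
st();plan([608.8,98.9,83])"
```

```text
18.05 [438.8   9.6  86.6] [-3.1351e+00  2.7000e-03 -1.5715e+00] [ 0.3 -0.5 -2. ] 0.674 [ 0.39  0.2  -0.6  -0.   -0.77 -0.4 ]
shift 9 x [-0.497, -0.944, 0.027] total mm [-89.4, -169.9, 4.9]
turn 1 x [-0.013, 0.005, -0.0]
```

Emit:
move_arm(deltas=[[[-0.5,-0.94,0],[0,0,0]],[[-0.5,-0.94,0],[0,0,0]],[[-0.5,-0.94,0],[0,0,0]],[[-0.5,-0.94,0],[0,0,0]],[[-0.5,-0.94,0],[0,0,0]],[[-0.5,-0.94,0],[0,0,0]],[[-0.5,-0.94,0],[0,0,0]],[[-0.5,-0.94,0],[0,0,0]]])

```text
clock: 18.72
tcp_pos: [587.4, 89.1, 82.5]
orientation: [3.14, 0.0, -1.572]
contact_force: [0.1, 0.2, -2.0]
gripper_width: 0.675
```

Emit:
move_arm(deltas=[[[-0.5,-0.98,0],[0,0,0]],[[0,-0.05,0],[0,0,0]],[[0,0,0],[0,0,0]]])

```text
clock: 18.97
tcp_pos: [607.8, 99.1, 82.2]
orientation: [3.14, 0.0, -1.572]
contact_force: [-0.6, 0.2, -2.1]
gripper_width: 0.673
```

```bash
python3 -c "
from h import *
st();plan([608.8,98.9,20]);f=grab('wrist','w11')"
```

```text
18.97 [607.8  99.1  82.2] [ 3.1395e+00  3.0000e-04 -1.5721e+00] [-0.6  0.2 -2.1] 0.673 [ 0.42  0.47 -0.17 -0.   -0.93 -0.42]
shift 4 x [0.002, -0.014, 0.777] total mm [0.2, -1.1, 62.2]
turn 1 x [0.004, 0.001, 0.0]
```

View pics/w11.png

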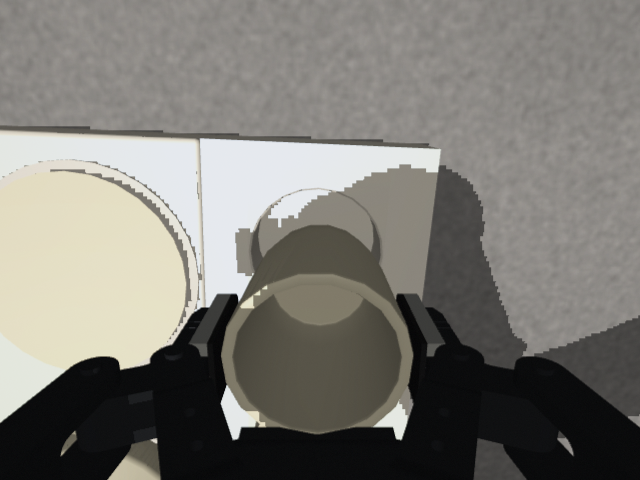

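Aligned with pocket 1 the same way. Lower and release.

Emit:
move_arm(deltas=[[[0,-0.05,0.7],[0,0,0]],[[0,0,0.7],[0,0,0]],[[0,0,0.7],[0,0,0]],[[0,0,0.6],[0,0,0]],[[0,0,0.3],[0,0,0]],[[0,0,0.06],[0,0,0]],[[0,0,0],[0,0,0]],[[0,0,0],[0,0,0]]])

```text
clock: 19.68
tcp_pos: [609.5, 99.1, 23.9]
orientation: [-3.14, 0.001, -1.572]
contact_force: [-1.2, -0.6, -1.7]
gripper_width: 0.674
```

Emit:
move_arm(deltas=[[[0,0,0],[0,0,0]],[[0,0,0],[0,0,0]],[[0,0,0],[0,0,0]],[[0,0,0],[0,0,0]],[[0,0,-0.8],[0,0,0]],[[0,0,-0.8],[0,0,0]],[[0,0,-0.8],[0,0,0]],[[0,0,-0.8],[0,0,0]]], hand=0.15)

```text
clock: 20.35
tcp_pos: [609.2, 99.0, 88.2]
orientation: [-3.14, 0.001, -1.572]
contact_force: [-0.0, -0.2, -0.3]
gripper_width: 0.843
```

Emit:
move_arm(deltas=[[[0,0,-1],[0,0,0]],[[0,0,-1],[0,0,0]],[[0,0,-1],[0,0,0]],[[0,0,-1],[0,0,0]],[[0,0,-1],[0,0,0]],[[0,0,-1],[0,0,0]],[[0,0,-1],[0,0,0]],[[0,0,0],[0,0,0]]])

```text
clock: 21.02
tcp_pos: [611.5, 99.2, 232.7]
orientation: [-3.131, 0.003, -1.571]
contact_force: [0.3, 0.3, 0.9]
gripper_width: 0.852
```

```bash
python3 -c "
from h import *
st();f=grab('wrist','w12');cups(f,zmin=80,zmax=92,h=85);plan([540,-210,240],-np.pi/2-0.045)"
```

```text
21.02 [611.5  99.2 232.7] [-3.1311e+00  3.1000e-03 -1.5712e+00] [0.3 0.3 0.9] 0.852 [ 0.42  0.35  0.03  0.   -1.24 -0.42]
cup px [312. 402.] xy [618.9 280.3] r 29.0 n 172 172 col [125. 144. 149.]
cup px [317. 311.] xy [614.7 188.2] r 28.7 n 185 185 col [139. 159. 163.]
cup px [322. 207.] xy [610.6  97.8] r 28.3 n 201 201 col [122. 139. 141.]
shift 17 x [0.91, 0.206, -0.033] total mm [309.2, 70.0, -11.2]
turn 1 x [-0.013, 0.006, 0.088]
```

View pics/w12.png

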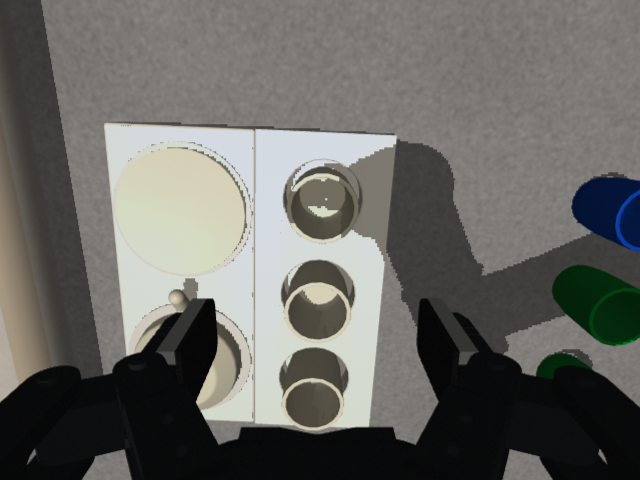

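Emit:
move_arm(deltas=[[[0.9,0.2,-0.03],[-0.013,0.006,0]],[[0.9,0.2,-0.03],[0,0,0]],[[0.9,0.2,-0.03],[0,0,0]],[[0.9,0.2,-0.03],[0,0,0]],[[0.9,0.2,-0.03],[0,0,0]],[[0.9,0.2,-0.03],[0,0,0]],[[0.9,0.2,-0.03],[0,0,0]],[[0.9,0.2,-0.03],[0,0,0]]])

```text
clock: 21.73
tcp_pos: [576.0, -45.9, 231.2]
orientation: [3.134, -0.002, -1.572]
contact_force: [-0.2, -0.3, -0.3]
gripper_width: 0.847
```

Emit:
move_arm(deltas=[[[0.9,0.2,-0.03],[0,0,0]],[[0.9,0.2,-0.03],[0,0,0]],[[0.9,0.2,-0.03],[0,0,0]],[[0.9,0.2,-0.03],[0,0,0]],[[0.9,0.2,-0.03],[0,0,0]],[[0.9,0.2,-0.03],[0,0,0]],[[0.9,0.2,-0.03],[0,0,0]],[[0,0,0],[0,0,0.1]]])

```text
clock: 22.4
tcp_pos: [547.5, -173.3, 235.9]
orientation: [3.134, -0.002, -1.626]
contact_force: [-0.2, 0.9, -0.8]
gripper_width: 0.85
```

```bash
python3 -c "
from h import *
st();f=grab('wrist','w13')"
```

```text
22.4 [ 547.5 -173.3  235.9] [ 3.1341e+00 -2.4000e-03 -1.6255e+00] [-0.2  0.9 -0.8] 0.85 [-0.02  0.28 -0.06  0.   -1.24 -0.03]
```

View pics/w13.png

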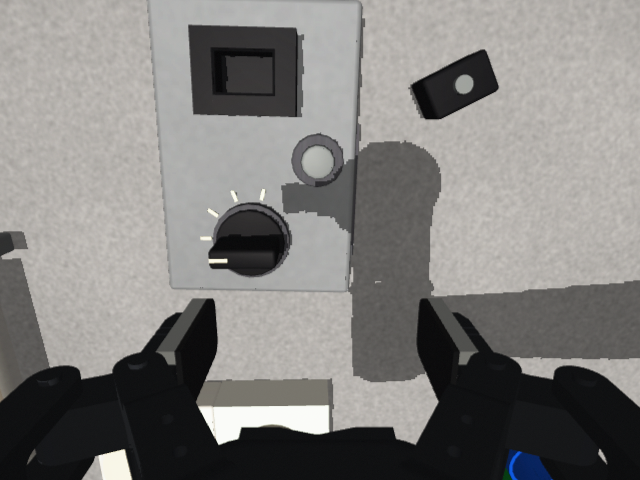

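```bash
cat >> h.py <<'E'
def rects(f,zlo,zhi,h,xr,yr,hole=False,amin=40,show=True):
    P=cloud(f); m=((P[...,2]>zlo)&(P[...,2]<zhi)&(P[...,0]>xr[0])&(P[...,0]<xr[1])&(P[...,1]>yr[0])&(P[...,1]<yr[1])).astype(np.uint8)
    cs,hi=cv2.findContours(m,cv2.RETR_CCOMP,cv2.CHAIN_APPROX_NONE)
    for c,hh in zip(cs,hi[0]):
        if len(c)<amin or (hh[3]>=0)!=hole: continue
        q=np.array([ray(f,u,v,h)[:2] for u,v in c[:,0]],np.float32)
        (o,s,a)=cv2.minAreaRect(q); M=c[:,0]
        box=cv2.boxPoints((o,s,a)); e=box[1]-box[0]; e2=box[2]-box[1]
        L=e if np.linalg.norm(e)>np.linalg.norm(e2) else e2
        print("rect" if not hole else "holerect","px",c[:,0].mean(0).round(),"o",np.round(o,1),"size",np.round(s,1),"longdir",round(float((np.arctan2(L[1],L[0])+np.pi/2)%np.pi-np.pi/2),3),"zmed",round(float(np.median(P[...,2][m>0])),1),"npts",len(c))
E
python3 - <<'E'
from h import *
f=load('w13');P=cloud(f)
print("plug");rects(f,60,72,66,(350,520),(-350,-180))
print("sock outer");rects(f,76,86,80,(520,720),(-350,-200)); print("hole");rects(f,76,86,80,(520,720),(-350,-200),hole=True)
print("console");rects(f,46,54,50,(450,720),(-400,-50),amin=300)
print("bar");rects(f,100,125,110,(520,720),(-220,-80)); 
for v in (250,255,260,264): print(v,[P[v,u].round(1).tolist() for u in (215,240,270,280)])
print("disc",P[228,250],P[236,275]); print("button",P[160,318],P[150,318],P[175,318],P[163,298])
m=(P[...,2]>68)&(P[...,2]<76)&(P[...,0]>500)&(P[...,0]<580)&(P[...,1]>-250)&(P[...,1]<-170); q=P[m]; print(q.mean(0),q.min(0),q.max(0))
cs,_=cv2.findContours(m.astype(np.uint8),cv2.RETR_EXTERNAL,cv2.CHAIN_APPROX_NONE)
for c in cs:
    if len(c)>20: print(fitc(np.array([ray(f,u,v,72)[:2] for u,v in c[:,0]])))
E
```

```text
plug
rect px [460.  84.] o [ 431.2 -263.2] size [54.6 33.6] longdir 0.408 zmed 65.9 npts 203
sock outer
rect px [243.  70.] o [ 597.3 -280.4] size [62.  78.2] longdir -0.078 zmed 80.2 npts 385
hole
holerect px [244.  71.] o [ 597.2 -280.5] size [30.5 43.9] longdir -0.057 zmed 80.2 npts 195
console
rect px [257. 139.] o [ 597.  -214.3] size [246.  167.8] longdir 1.493 zmed 50.2 npts 967
bar
rect px [242. 257.] o [ 606.9 -145.1] size [17.8 52. ] longdir -0.057 zmed 108.8 npts 166
250 [[627.6, -151.2, 107.6], [608.5, -150.1, 107.5], [585.6, -148.6, 106.7], [582.1, -135.6, 67.2]]
255 [[627.6, -147.8, 109.3], [608.7, -146.5, 108.8], [585.7, -145.3, 109.1], [582.3, -131.4, 68.3]]
260 [[627.4, -144.6, 111.9], [609.2, -142.3, 108.2], [586.0, -141.3, 109.0], [583.6, -123.9, 59.8]]
264 [[628.5, -140.6, 109.6], [609.5, -139.2, 108.6], [586.3, -138.2, 109.5], [583.8, -120.4, 60.6]]
disc [ 606.09853561 -156.96039496   67.64958118] [ 584.84398827 -149.85049456   71.93891928]
button [ 544.91021189 -211.6027806    72.48495949] [ 544.48387897 -219.49392645   72.31017216] [ 545.55676652 -199.43139624   71.58427056] [ 561.65570978 -209.02398566   61.6587072 ]
[ 545.78932069 -210.7380473    71.91346179] [ 532.52146942 -246.92894936   68.21350991] [ 566.71744767 -196.73439907   75.78208018]
(array([ 545.74047953, -210.50658887]), np.float64(13.258068326109086))
```

```bash
python3 -c "
from h import *
plan([430,-263,110],0.408-np.pi/2,order='st')"
```

```text
shift 7 x [0.693, 0.796, 0.906] total mm [97.0, 111.5, 126.9]
turn 4 x [0.004, -0.0, -0.233]
```

Emit:
move_arm(deltas=[[[0.69,0.8,0.9],[0,0,0]],[[0.69,0.8,0.9],[0,0,0]],[[0.69,0.8,0.9],[0,0,0]],[[0.69,0.8,0.9],[0,0,0]],[[0.69,0.8,0.9],[0,0,0]],[[0.69,0.8,0.9],[0,0,0]],[[0.69,0.8,0.9],[0,0,0]],[[0,0,0],[0.004,0,-0.232]]])

```text
clock: 23.12
tcp_pos: [425.3, -261.6, 107.4]
orientation: [3.128, 0.003, -1.507]
contact_force: [-0.1, -0.4, -0.4]
gripper_width: 0.851
```

Emit:
move_arm(deltas=[[[0,0,0],[0.004,0,-0.232]],[[0,0,0],[0.004,0,-0.232]],[[0,0,0],[0.004,0,-0.232]],[[0,0,0],[0,0,0]],[[0,0,0],[0,0,0]]])

```text
clock: 23.53
tcp_pos: [431.0, -261.8, 111.4]
orientation: [-3.14, -0.001, -1.16]
contact_force: [0.3, 0.5, 0.1]
gripper_width: 0.849
```

```bash
cat >> h.py <<'E'
def pads(f):
    P=cloud(f); from workcell import bot
    p,r=tool(); Q=(P-p)@r
    for v in range(302,342,8):
        row=Q[v]; ok=(row[:,2]<-25)&(row[:,2]>-95)&(np.abs(row[:,0])<25)&(P[v,:,2]>20)
        L=[u for u in range(317) if ok[u]]; Rr=[u for u in range(317,640) if ok[u]]
        if L and Rr: a,b=row[L[-1]],row[Rr[0]]; print("pads row",v,a.round(1),b.round(1),"mid y",((a+b)/2)[1].round(2))
E
python3 -c "
from h import *
st();f=grab('wrist','w14');rects(f,60,72,66,(350,520),(-350,-180));pads(f);plan([430,-263,0],0.408-np.pi/2)"
```

```text
23.53 [ 431.  -261.8  111.4] [-3.1404e+00 -7.0000e-04 -1.1600e+00] [0.3 0.5 0.1] 0.849 [-0.22  0.27 -0.41 -0.   -0.89  0.63]
rect px [323. 247.] o [ 430.1 -264.5] size [53.3 33.8] longdir 0.411 zmed 66.0 npts 293
pads row 302 [  9.2 -37.3 -40.2] [  8.4  35.1 -38.4] mid y -1.09
pads row 310 [  5.9 -37.6 -39.8] [  6.   34.9 -39.9] mid y -1.33
pads row 318 [  2.  -37.9 -38.2] [  2.7  34.9 -39.6] mid y -1.52
pads row 326 [ -0.4 -37.3 -39.8] [ -0.7  34.8 -39.2] mid y -1.25
pads row 334 [ -4.1 -37.8 -39. ] [ -3.9  35.  -39.3] mid y -1.37
shift 6 x [0.004, 0.014, 0.929] total mm [0.5, 1.7, 111.5]
turn 1 x [-0.003, -0.002, 0.006]
```

View pics/w14.png

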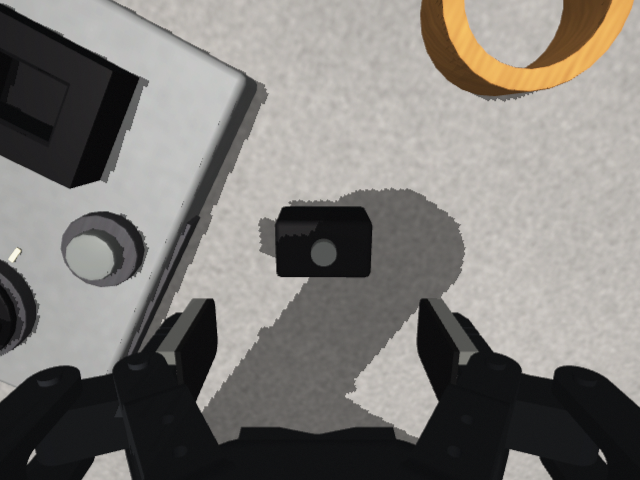

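```bash
python3 -c "
from h import *
plan([428.9,-265,0],0.41-np.pi/2)"
```

```text
shift 6 x [0.016, 0.029, 0.929] total mm [1.9, 3.5, 111.5]
turn 1 x [-0.003, -0.002, 0.002]
```

Emit:
move_arm(deltas=[[[0.05,0.09,0.92],[0,0,0]],[[0.05,0.08,0.92],[0,0,0]],[[0,0,0.92],[0,0,0]],[[0,0,0.92],[0,0,0]],[[0,0,0.92],[0,0,0]],[[0,0,0.92],[0,0,0]],[[0,0,0],[0,0,0]],[[0,0,0],[0,0,0]]])

```text
clock: 24.25
tcp_pos: [428.8, -265.2, 0.8]
orientation: [3.141, -0.0, -1.158]
contact_force: [0.8, -0.4, 0.3]
gripper_width: 0.852
```

Emit:
move_arm(deltas=[[[0,0,0],[0,0,0]],[[0,0,0],[0,0,0]],[[0,0,0],[0,0,0]],[[0,0,0],[0,0,0]],[[0,0,0],[0,0,0]],[[0,0,0],[0,0,0]],[[0,0,0],[0,0,0]]], hand=1, force=60)

```text
clock: 24.83
tcp_pos: [430.6, -265.7, 2.8]
orientation: [-3.137, -0.004, -1.157]
contact_force: [-0.3, 0.7, 5.6]
gripper_width: 0.623
```

Emit:
move_arm(deltas=[[[0,0,-0.8],[0,0,0]],[[0,0,-0.9],[0,0,0]],[[0,0,-0.9],[0,0,0]],[[0,0,-0.9],[0,0,0]],[[0,0,-0.9],[0,0,0]],[[0,0,-0.9],[0,0,0]],[[0,0,0],[0,0,0]]])

```text
clock: 25.42
tcp_pos: [431.1, -266.0, 110.9]
orientation: [-3.134, -0.006, -1.157]
contact_force: [1.4, -0.4, -1.2]
gripper_width: 0.624
```

```bash
python3 -c "
from h import *
st();f=grab('wrist','w15');plan([596,-280.4,105],-0.072-np.pi/2)"
```

```text
25.42 [ 431.1 -266.   110.9] [-3.1344 -0.0064 -1.1573] [ 1.4 -0.4 -1.2] 0.624 [-0.23  0.27 -0.41  0.   -0.88  0.64]
shift 8 x [0.502, -0.913, 0.032] total mm [80.2, -146.1, 5.1]
turn 5 x [-0.002, -0.001, 0.194]
```

View pics/w15.png

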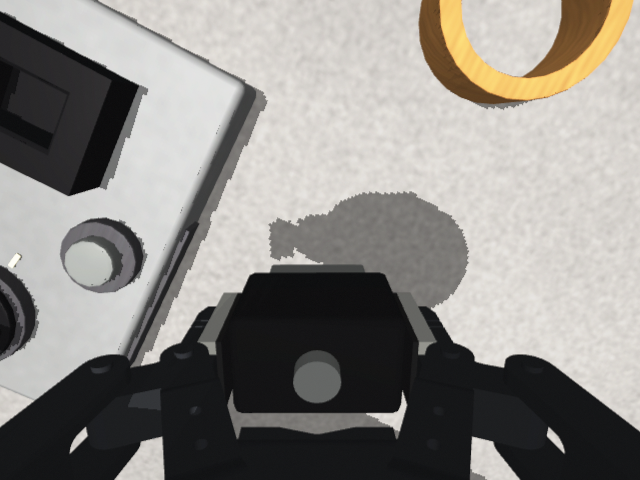

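Emit:
move_arm(deltas=[[[0.5,-0.91,0],[0,0,0]],[[0.5,-0.91,0],[0,0,0]],[[0.5,-0.91,0],[0,0,0]],[[0.5,-0.91,0],[0,0,0]],[[0.5,-0.91,0],[0,0,0]],[[0.5,-0.91,0],[0,0,0]],[[0.5,-0.91,0],[0,0,0]],[[0.5,-0.91,0],[0,0,0]]])

```text
clock: 26.13
tcp_pos: [594.2, -279.7, 105.4]
orientation: [3.141, 0.001, -1.158]
contact_force: [-0.3, -0.3, -1.1]
gripper_width: 0.619
```

Emit:
move_arm(deltas=[[[0,0,0],[-0.002,-0.001,0.194]],[[0,0,0],[-0.002,-0.001,0.194]],[[0,0,0],[-0.002,-0.001,0.194]],[[0,0,0],[-0.002,-0.001,0.194]],[[0,0,0],[-0.002,-0.001,0.194]],[[0,0,0],[0,0,0]],[[0,0,0],[0,0,0]]])

```text
clock: 26.72
tcp_pos: [593.6, -279.8, 106.0]
orientation: [3.136, 0.002, -1.641]
contact_force: [0.0, 0.0, -1.5]
gripper_width: 0.624
```

```bash
cat >> h.py <<'E'
def held(f,top=63.2,lo=-75,hi=-55):
    """plug top rect in tool frame; plane at tool z=-top"""
    p,r=tool(); P=cloud(f); Q=(P-p)@r
    m=((Q[...,2]>lo)&(Q[...,2]<hi)&(abs(Q[...,0])<30)&(abs(Q[...,1])<26)&(P[...,2]>100)&(f["color"].max(2)<60))
    m[:300]&=True
    q=Q[m]; print("held: n",m.sum(),"z med",np.median(q[:,2]).round(1),"x",np.percentile(q[:,0],[1,99]).round(1),"y",np.percentile(q[:,1],[1,99]).round(1))
    cs,_=cv2.findContours(m.astype(np.uint8),cv2.RETR_EXTERNAL,cv2.CHAIN_APPROX_NONE)
    c=max(cs,key=cv2.contourArea); print(cv2.minAreaRect(Q[c[:,0,1],c[:,0,0],:2].astype(np.float32)))
E
python3 -c "
from h import *
st();f=grab('wrist','w16');held(f);held(load('w15'));pads(f)
rects(f,76,86,80,(520,720),(-350,-200)); rects(f,76,86,80,(520,720),(-350,-200),hole=True)
"
```

```text
26.72 [ 593.6 -279.8  106. ] [ 3.1357e+00  1.7000e-03 -1.6407e+00] [ 0.   0.  -1.5] 0.624 [-0.19  0.51 -0.03 -0.   -1.03  0.13]
held: n 16034 z med -62.7 x [-18.9  14.1] y [-25.5  25.4]
((-2.9603166580200195, 0.012338638305664062), (52.247501373291016, 34.91176223754883), 89.411376953125)
  return _methods._mean(a, axis=axis, dtype=dtype,
  ret = ret.dtype.type(ret / rcount)
Traceback (most recent call last):
  File "h.py", line 86, in held
    q=Q[m]; print("held: n",m.sum(),"z med",np.median(q[:,2]).round(1),"x",np.percentile(q[:,0],[1,99]).round(1),"y",np.percentile(q[:,1],[1,99]).round(1))
                                                                           ~~~~~~~~~~~~~^^^^^^^^^^^^^^^
IndexError: index -1 is out of bounds for axis 0 with size 0
```

View pics/w16.png

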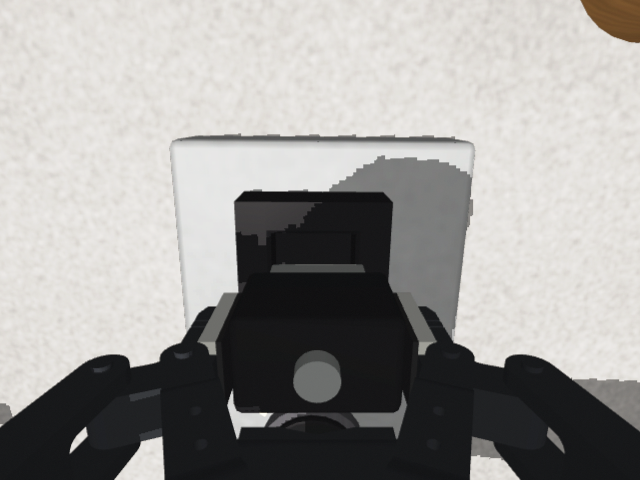

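```bash
cat > m.py <<'E'
from h import *
import sys
f=load(sys.argv[1]); p,r=tool(); P=cloud(f);Q=(P-p)@r
dark=f["color"].max(2)<60
c=(abs(Q[...,1])<20)
ff=c&(Q[...,2]>-52)&(Q[...,2]<-30)&(Q[...,0]>5)&(Q[...,0]<25)&dark
print("front face x",np.median(Q[ff][:,0]).round(2),ff.sum())
tf=c&(Q[...,2]<-60.5)&(Q[...,2]>-66)&(abs(Q[...,0])<30)&dark
print("top x range",np.percentile(Q[tf][:,0],[0.5,99.5]).round(2),"z",np.median(Q[tf][:,2]).round(2))
# slope of front face x vs y = plug yaw error in hand
A=np.polyfit(Q[ff][:,1],Q[ff][:,0],1); print("front slope",A.round(4))
for zz in (-35,-50):
  k=ff&(abs(Q[...,2]-zz)<4); print("face x at z",zz,np.median(Q[k][:,0]).round(2))
# foot face
k=c&(Q[...,2]>-19)&(Q[...,2]<-6)&(Q[...,0]>3)&(Q[...,0]<25)&(P[...,2]>84); print("foot",k.sum(),np.median(Q[k],axis=0).round(2) if k.any() else None, np.percentile(Q[k][:,1],[1,99]) if k.any() else None)
rects(f,76.5,86,80,(520,720),(-350,-200))
k=(abs(P[...,2]-80)<3)&(abs(P[...,0]-597)<60)&(P[...,1]<-250)
q=Q[k]; print("sock: far edge x(tool)",np.percentile(q[:,0],99.7).round(2),"y range",np.percentile(q[:,1],[.3,99.7]).round(2), "->centre x", (np.percentile(q[:,0],99.7)-31).round(2),"y",np.percentile(q[:,1],[.3,99.7]).mean().round(2))
E
python3 m.py w16
```

```text
front face x 13.7 2988
top x range [-19.37  13.88] z -62.79
front slope [3.70000e-03 1.36905e+01]
face x at z -35 13.69
face x at z -50 13.7
foot 536 [ 9.63 -0.48 -9.52] [-19.6485423   17.70718779]
rect px [310. 235.] o [ 596.6 -287.8] size [48.8 78.1] longdir -0.077 zmed 80.1 npts 558
sock: far edge x(tool) 31.53 y range [-42.38  35.4 ] ->centre x 0.53 y -3.49
```

Emit:
move_arm(deltas=[[[0.19,-0.12,0.25],[0,0,0.012]],[[0,0,0.25],[0,0,0]],[[0,0,0.25],[0,0,0]],[[0,0,0],[0,0,0]],[[0,0,0],[0,0,0]]])

```text
clock: 27.18
tcp_pos: [596.1, -284.0, 92.0]
orientation: [3.137, 0.001, -1.649]
contact_force: [0.5, 0.0, -1.0]
gripper_width: 0.624
```

```bash
python3 -c "
from h import *
st();f=grab('wrist','w17')"; python3 m.py w17
```

```text
27.18 [ 596.1 -284.    92. ] [ 3.1370e+00  1.0000e-03 -1.6486e+00] [ 0.5  0.  -1. ] 0.624 [-0.2   0.53 -0.04 -0.   -1.01  0.12]
front face x 13.69 2973
top x range [-19.39  13.75] z -62.65
front slope [3.60000e-03 1.36897e+01]
face x at z -35 13.68
face x at z -50 13.71
foot 524 [ 9.65 -0.72 -9.65] [-19.54352131  18.149767  ]
rect px [318. 245.] o [ 596.2 -293. ] size [38.4 78.1] longdir -0.079 zmed 80.1 npts 540
sock: far edge x(tool) 27.44 y range [-39.29  38.43] ->centre x -3.56 y -0.43
```

View pics/w17.png

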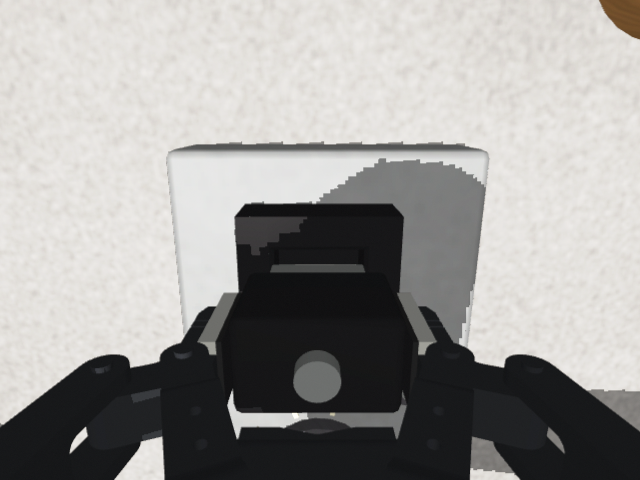

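Emit:
move_arm(deltas=[[[-0.01,0.02,0.15],[0,0,0]],[[0,0,0.15],[0,0,0]],[[0,0,0.15],[0,0,0]],[[0,0,0.15],[0,0,0]],[[0,0,0],[0,0,0]]])

```text
clock: 27.65
tcp_pos: [595.6, -283.6, 79.9]
orientation: [3.137, 0.001, -1.649]
contact_force: [-0.5, -0.5, -1.0]
gripper_width: 0.624
```

```bash
python3 -c "
from h import *
st()"
```

```text
27.65 [ 595.6 -283.6   79.9] [ 3.1369e+00  1.3000e-03 -1.6489e+00] [-0.5 -0.5 -1. ] 0.624 [-0.2   0.54 -0.05 -0.   -0.98  0.12]
```

Emit:
move_arm(deltas=[[[0,0,0.12],[0,0,0]],[[0,0,0.12],[0,0,0]],[[0,0,0.12],[0,0,0]],[[0,0,0],[0,0,0]]])

```text
clock: 27.98
tcp_pos: [595.8, -283.7, 72.9]
orientation: [3.137, 0.001, -1.649]
contact_force: [-0.5, 0.1, -1.0]
gripper_width: 0.62
```

Emit:
move_arm(deltas=[[[0,0,0.12],[0,0,0]],[[0,0,0.12],[0,0,0]],[[0,0,0],[0,0,0]]])

```text
clock: 28.23
tcp_pos: [595.8, -283.7, 68.2]
orientation: [3.138, 0.001, -1.649]
contact_force: [-0.7, -0.5, -0.6]
gripper_width: 0.62
```

Sliding in free. Continue to the shoulder (TCP ≈ 59).

Emit:
move_arm(deltas=[[[0,0,0.15],[0,0,0]],[[0,0,0.15],[0,0,0]],[[0,0,0.1],[0,0,0]],[[0,0,0],[0,0,0]]])

```text
clock: 28.57
tcp_pos: [595.7, -283.7, 60.1]
orientation: [3.137, 0.001, -1.649]
contact_force: [0.6, -0.6, -1.5]
gripper_width: 0.627
```

Emit:
move_arm(deltas=[[[0,0,0.07],[0,0,0]],[[0,0,0.07],[0,0,0]],[[0,0,0],[0,0,0]],[[0,0,0],[0,0,0]]])

```text
clock: 28.9
tcp_pos: [596.3, -283.9, 59.0]
orientation: [3.139, 0.0, -1.648]
contact_force: [-3.0, 1.4, 3.8]
gripper_width: 0.626
```

Emit:
move_arm(deltas=[[[0,0,0.08],[0,0,0]],[[0,0,0.06],[0,0,0]],[[0,0,0],[0,0,0]],[[0,0,0],[0,0,0]]])

```text
clock: 29.23
tcp_pos: [596.3, -284.0, 58.9]
orientation: [3.14, -0.0, -1.648]
contact_force: [-6.4, 4.5, 14.7]
gripper_width: 0.623
```

Emit:
move_arm(deltas=[[[0,0,0],[0,0,0]],[[0,0,0],[0,0,0]],[[0,0,0],[0,0,0]],[[0,0,0],[0,0,0]],[[0,0,-0.8],[0,0,0]],[[0,0,-0.9],[0,0,0]],[[0,0,-0.9],[0,0,0]],[[0,0,-0.9],[0,0,0]]], hand=0.15)

```text
clock: 29.9
tcp_pos: [596.2, -283.9, 125.2]
orientation: [3.137, 0.001, -1.649]
contact_force: [0.0, -0.3, 0.0]
gripper_width: 0.849
```

```bash
python3 -c "
from h import *
st();f=grab('wrist','w18'); rects(f,98,130,122,(500,700),(-350,-220)); plan([606,-143.3,190],-0.07)"
```

```text
29.9 [ 596.2 -283.9  125.2] [ 3.1373e+00  9.0000e-04 -1.6488e+00] [ 0.  -0.3  0. ] 0.849 [-0.2   0.5   0.   -0.   -1.07  0.12]
rect px [316. 276.] o [ 598.1 -284.9] size [39.7 53.1] longdir -0.074 zmed 122.0 npts 366
shift 8 x [-0.886, 0.021, -0.377] total mm [-141.8, 3.3, -60.3]
turn 14 x [-0.0, -0.001, -0.225]
```

View pics/w18.png

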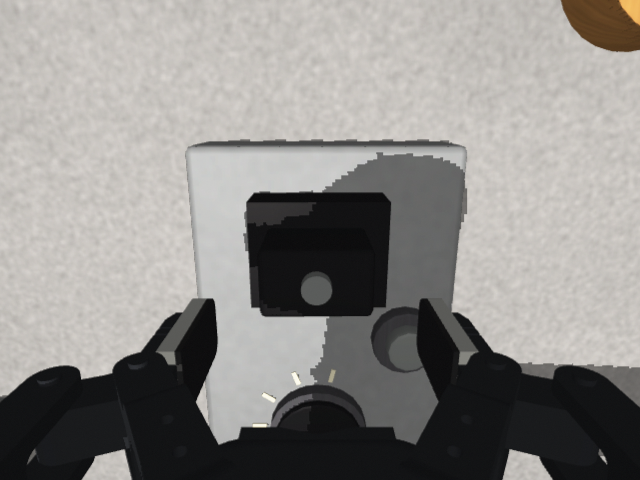

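Emit:
move_arm(deltas=[[[-0.88,0.02,-0.38],[0,0,0]],[[-0.88,0.02,-0.38],[0,0,0]],[[-0.88,0.02,-0.38],[0,0,0]],[[-0.88,0.02,-0.38],[0,0,0]],[[-0.88,0.02,-0.38],[0,0,0]],[[-0.88,0.02,-0.38],[0,0,0]],[[-0.88,0.02,-0.38],[0,0,0]],[[-0.88,0.02,-0.38],[0,0,0]]])

```text
clock: 30.62
tcp_pos: [604.2, -142.5, 185.8]
orientation: [3.138, 0.001, -1.649]
contact_force: [0.2, -0.1, 0.7]
gripper_width: 0.853
```

Emit:
move_arm(deltas=[[[0,0,0],[0,0,-0.225]],[[0,0,0],[0,0,-0.225]],[[0,0,0],[0,0,-0.225]],[[0,0,0],[0,0,-0.225]],[[0,0,0],[0,0,-0.225]],[[0,0,0],[0,0,-0.225]],[[0,0,0],[0,0,-0.225]],[[0,0,0],[0,0,-0.225]]])

```text
clock: 31.28
tcp_pos: [604.2, -143.4, 185.4]
orientation: [3.14, 0.004, -0.743]
contact_force: [0.1, 0.2, 0.1]
gripper_width: 0.856
```

Emit:
move_arm(deltas=[[[0,0,0],[0,0,-0.225]],[[0,0,0],[0,0,-0.225]],[[0,0,0],[0,0,-0.225]],[[0,0,0],[0,0,-0.225]],[[0,0,0],[0,0,-0.225]],[[0,0,0],[0,0,-0.225]],[[0,0,0],[0,0,0]],[[0,0,0],[0,0,0]]], hand=0.5)

```text
clock: 31.95
tcp_pos: [604.2, -143.3, 185.5]
orientation: [-3.141, 0.004, -0.077]
contact_force: [0.6, -0.8, 0.2]
gripper_width: 0.498
```

```bash
python3 -c "
from h import *
st();f=grab('wrist','w19'); rects(f,104,115,108.8,(500,700),(-220,-80)); pads(f)
p,r=tool();P=cloud(f)
rects(f,46,54,50,(450,720),(-400,-50),amin=300)
"
```

```text
31.95 [ 604.2 -143.3  185.5] [-3.1408  0.0038 -0.0767] [ 0.6 -0.8  0.2] 0.498 [ 0.03  0.39 -0.02 -0.   -1.16  1.47]
rect px [315. 228.] o [ 609.  -142.6] size [15.8 51.8] longdir -0.053 zmed 108.9 npts 196
pads row 302 [  6.4 -21.2 -32.7] [  6.4  21.4 -32.5] mid y 0.11
pads row 310 [  3.6 -21.2 -33.5] [  3.7  21.4 -33.7] mid y 0.08
pads row 318 [  0.4 -21.3 -33.6] [  0.9  21.4 -34.7] mid y 0.02
pads row 326 [ -3.9 -21.3 -31.9] [ -3.5  21.4 -32.6] mid y 0.05
pads row 334 [ -6.4 -21.2 -33.4] [ -6.9  21.6 -32.5] mid y 0.16
rect px [421. 208.] o [ 598.6 -213.3] size [246.9 166.9] longdir 1.494 zmed 50.1 npts 1420
```

View pics/w19.png

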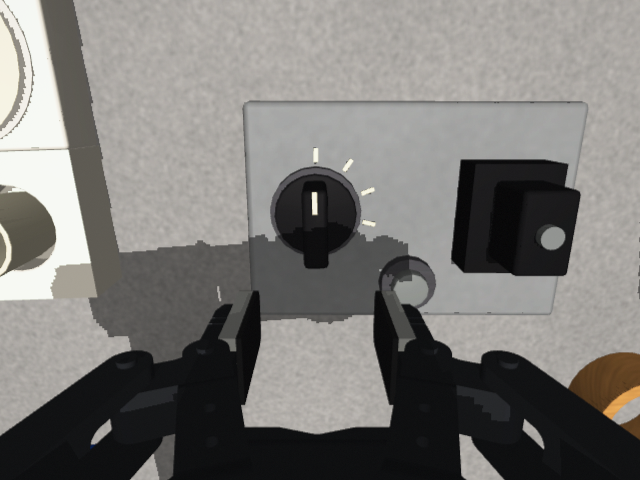

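```bash
python3 -c "
from h import *
f=load('w19');p,r=tool();P=cloud(f);Q=(P-p)@r
for sgn in (-1,1):
  m=(Q[...,2]<-36)&(Q[...,2]>-64)&(abs(Q[...,0])<20)&(sgn*Q[...,1]>18)&(sgn*Q[...,1]<34)&(P[...,2]>150)
  q=Q[m]; print(m.sum(),np.percentile(q[:,0],[1,5,50,80,95,99]).round(2),q[:,2].min())
print(f['xyz']-p, (f['xyz']-p)@r)
for t in ('w13','w3'):
  g=load(t); print(g['xyz'],g['rotation'])
"
```

```text
2073 [-8.81 -6.52  8.86 12.63 12.93 13.16] -63.98310212788926
2064 [-8.55 -6.52  8.86 12.6  12.89 13.13] -63.98845925774973
[ 72.36794368  -5.84779358 172.45296016] [ 7.19796079e+01  1.62714971e-01 -1.72714357e+02]
[ 546.35363351 -243.68603882  408.9631459 ] [-0.27900108 -0.00637669  3.08695819]
[471.66147479 221.06976235 296.1072433 ] [-0.28491759  0.00506207  3.14156329]
```

Emit:
move_arm(deltas=[[[0.15,-0.06,0.88],[0,0,0]],[[0,0,0.88],[0,0,0]],[[0,0,0.88],[0,0,0]],[[0,0,0.88],[0,0,0]],[[0,0,0.88],[0,0,0]],[[0,0,0],[0,0,0]],[[0,0,0],[0,0,0]]])

```text
clock: 32.58
tcp_pos: [606.6, -142.4, 97.4]
orientation: [-3.141, 0.005, -0.075]
contact_force: [0.0, -0.2, 0.7]
gripper_width: 0.503
```

```bash
python3 -c "
from h import *
st();f=grab('wrist','w20'); rects(f,104,115,108.8,(500,700),(-220,-80)); pads(f)
p,r=tool();P=cloud(f);Q=(P-p)@r
m=(P[...,2]>106)&(P[...,2]<112)&(abs(Q[...,0])<40)&(abs(Q[...,1])<15); q=Q[m]
print('bar',m.sum(),np.percentile(q[:,0],[.5,99.5]).round(1),np.percentile(q[:,1],[.5,99.5]).round(1))
for sgn in (-1,1):
  m=(Q[...,2]<-36)&(Q[...,2]>-60)&(abs(Q[...,0])<20)&(sgn*Q[...,1]>18)&(sgn*Q[...,1]<34)
  q=Q[m]; print(m.sum(),np.percentile(q[:,0],[80,95,99]).round(2))
"
```

```text
32.58 [ 606.6 -142.4   97.4] [-3.1413  0.0053 -0.0749] [ 0.  -0.2  0.7] 0.503 [ 0.03  0.47 -0.13 -0.   -0.97  1.47]
rect px [316. 285.] o [ 609.4 -142.6] size [15.7 52.3] longdir -0.053 zmed 108.9 npts 286
pads row 302 [  5.4 -21.3 -31. ] [  5.5  21.4 -31.4] mid y 0.08
pads row 310 [  2.6 -21.3 -32. ] [  2.4  21.5 -31.7] mid y 0.14
pads row 318 [ -0.4 -21.3 -32.5] [  0.3  21.3 -33.9] mid y 0.0
pads row 326 [ -4.3 -21.2 -31.5] [ -4.8  21.6 -30.7] mid y 0.17
pads row 334 [ -8.  -21.4 -30.9] [ -7.1  21.4 -32.6] mid y -0.02
bar 4076 [-24.3  26.1] [-7.9  8.2]
1805 [11.82 12.14 12.37]
1787 [11.78 12.12 12.36]
```

View pics/w20.png

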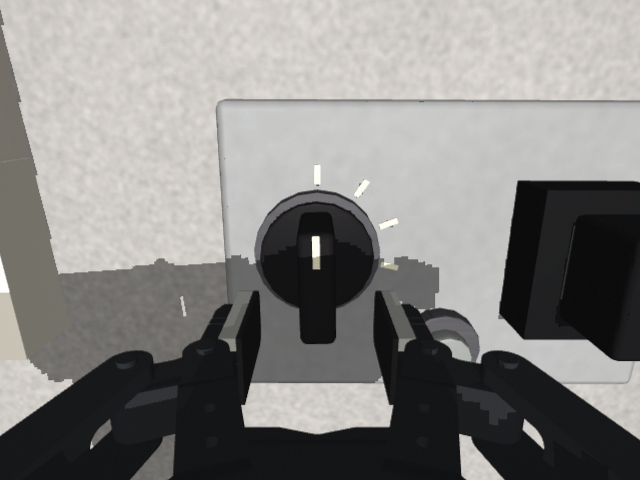

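Emit:
move_arm(deltas=[[[0,0,0.7],[0,-0.004,0]],[[0,0,0.7],[0,0,0]],[[0,0,0.7],[0,0,0]],[[0,0,0.55],[0,0,0]],[[0,0,0],[0,0,0]],[[0,0,0],[0,0,0]]])

```text
clock: 33.13
tcp_pos: [607.3, -142.3, 45.7]
orientation: [-3.141, 0.004, -0.074]
contact_force: [-0.1, -0.3, -0.4]
gripper_width: 0.501
```

Emit:
move_arm(deltas=[[[0,0,0],[0,0,0]],[[0,0,0],[0,0,0]],[[0,0,0],[0,0,0]],[[0,0,0],[0,0,0]],[[0,0,0],[0,0,0]],[[0,0,0],[0,0,0]]], hand=1, force=50)

```text
clock: 33.63
tcp_pos: [607.7, -142.4, 46.5]
orientation: [-3.141, 0.003, -0.073]
contact_force: [-1.3, -0.1, 5.5]
gripper_width: 0.179
```

```bash
python3 -c "
from h import *
st();f=grab('wrist','w21')"
```

```text
33.63 [ 607.7 -142.4   46.5] [-3.1412e+00  2.8000e-03 -7.3300e-02] [-1.3 -0.1  5.5] 0.179 [ 0.03  0.53 -0.18 -0.   -0.86  1.47]
```

View pics/w21.png

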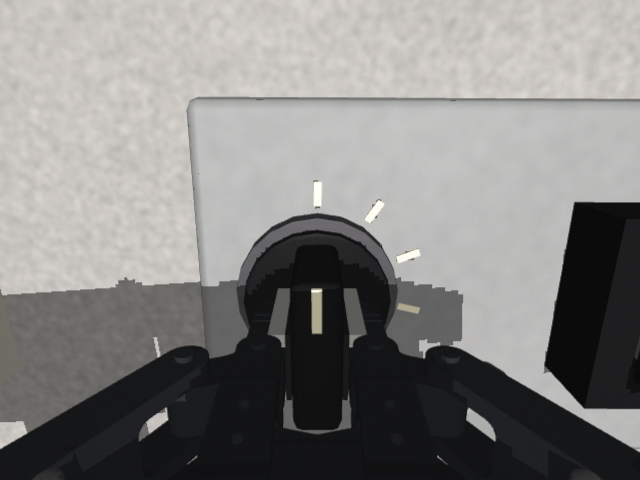

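Emit:
move_arm(deltas=[[[0,0,-0.2],[0,0,0]],[[0,0,-0.2],[0,0,0]],[[0,0,-0.2],[0,0,0]],[[0,0,-0.1],[0,0,0]],[[0,0,0],[0,0,0]],[[0,0,0],[0,0,0]]])

```text
clock: 34.18
tcp_pos: [607.5, -142.3, 59.1]
orientation: [-3.141, 0.004, -0.074]
contact_force: [3.4, -2.7, -5.4]
gripper_width: 0.18
```

```bash
python3 -c "
from h import *
st();f=grab('wrist','w22')
p,r=tool();P=cloud(f);Q=(P-p)@r
for t in('w21','w22'):
  P=cloud(load(t)); m=(abs(P[...,0]-622)<15)&(abs(P[...,1]+142.5)<5); print(t,np.median(P[m][:,2]))
"
```

```text
34.18 [ 607.5 -142.3   59.1] [-3.1408  0.0037 -0.0738] [ 3.4 -2.7 -5.4] 0.18 [ 0.03  0.51 -0.17 -0.   -0.89  1.47]
w21 109.57950582514306
w22 121.94389834269776
```

Emit:
move_arm(deltas=[[[0,0,0],[0,0,0.2]],[[0,0,0],[0,0,0.2]],[[0,0,0],[0,0,0.2]],[[0,0,0],[0,0,0.2]],[[0,0,0],[0,0,0.2]],[[0,0,0],[0,0,0.2]]])

```text
clock: 34.73
tcp_pos: [607.3, -143.0, 59.1]
orientation: [3.139, 0.004, -0.679]
contact_force: [4.8, -5.3, -4.2]
gripper_width: 0.18
```

Emit:
move_arm(deltas=[[[0,0,0],[0,0,0.2]],[[0,0,0],[0,0,0.2]],[[0,0,0],[0,0,0.2]],[[0,0,0],[0,0,0.2]],[[0,0,0],[0,0,0.2]],[[0,0,0],[0,0,0.2]],[[0,0,0],[0,0,0]],[[0,0,0],[0,0,0]]])

```text
clock: 35.4
tcp_pos: [606.6, -143.5, 58.9]
orientation: [3.136, 0.002, -1.274]
contact_force: [2.9, -6.5, -4.9]
gripper_width: 0.18
```

```bash
python3 -c "
from h import *
st();f=grab('wrist','w23')"
```

```text
35.4 [ 606.6 -143.5   58.9] [ 3.1360e+00  1.5000e-03 -1.2744e+00] [ 2.9 -6.5 -4.9] 0.18 [ 0.03  0.51 -0.17  0.   -0.89  0.27]
```

View pics/w23.png

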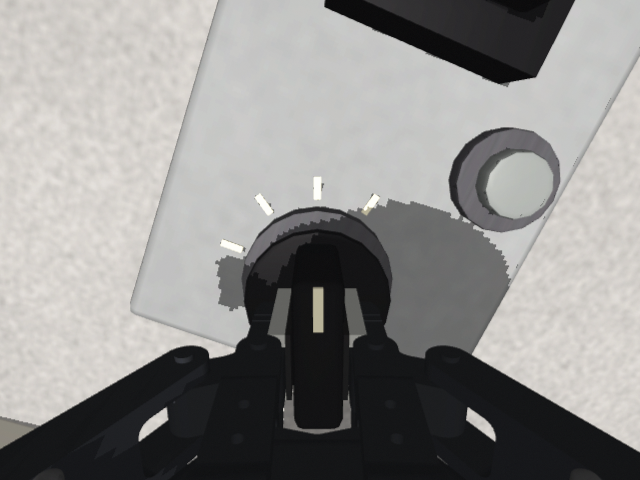

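Emit:
move_arm(deltas=[[[0,0,0.2],[0,0,0]],[[0,0,0.2],[0,0,0]],[[0,0,0.2],[0,0,0]],[[0,0,0.05],[0,0,0]],[[0,0,0],[0,0,0]]])

```text
clock: 35.87
tcp_pos: [606.6, -143.5, 46.6]
orientation: [3.136, 0.001, -1.274]
contact_force: [1.4, -5.7, -1.6]
gripper_width: 0.184
```

Emit:
move_arm(deltas=[[[0,0,0.06],[0,0,0]],[[0,0,0.06],[0,0,0]],[[0,0,0],[0,0,0]],[[0,0,0],[0,0,0]]])

```text
clock: 36.2
tcp_pos: [606.7, -143.6, 46.5]
orientation: [3.137, 0.001, -1.273]
contact_force: [-0.6, -5.0, 7.4]
gripper_width: 0.176
```

Emit:
move_arm(deltas=[[[0,0,0.08],[0,0,0]],[[0,0,0],[0,0,0]],[[0,0,0],[0,0,0]]])

```text
clock: 36.45
tcp_pos: [606.8, -143.6, 46.4]
orientation: [3.137, -0.0, -1.273]
contact_force: [-4.4, -2.6, 15.3]
gripper_width: 0.179
```

Emit:
move_arm(deltas=[[[0,0,0],[0,0,0]],[[0,0,0],[0,0,0]],[[0,0,0],[0,0,0]],[[0,0,0],[0,0,0]],[[0,0,-0.8],[0,0,0]],[[0,0,-0.9],[0,0,0]],[[0,0,-0.9],[0,0,0]],[[0,0,-0.9],[0,0,0]]], hand=0.6)

```text
clock: 37.12
tcp_pos: [606.5, -142.0, 112.1]
orientation: [3.135, 0.004, -1.274]
contact_force: [-0.4, -0.3, 0.5]
gripper_width: 0.4
```

```bash
python3 -c "
from h import *
st();f=grab('wrist','w24');rects(f,104,115,108.8,(500,700),(-220,-80));P=cloud(f);p,r=tool()
m=(P[...,2]>68)&(P[...,2]<76)&(P[...,0]>500)&(P[...,0]<580)&(P[...,1]>-250)&(P[...,1]<-180); 
cs,_=cv2.findContours(m.astype(np.uint8),cv2.RETR_EXTERNAL,cv2.CHAIN_APPROX_NONE)
for c in cs:
    if len(c)>40: o,rr=fitc(np.array([ray(f,u,v,72)[:2] for u,v in c[:,0]])); print(o,rr,np.median(P[m][:,2])); plan([o[0],o[1],110])
"
```

```text
37.12 [ 606.5 -142.   112.1] [ 3.1348  0.0035 -1.2737] [-0.4 -0.3  0.5] 0.4 [ 0.03  0.46 -0.11 -0.   -1.01  0.27]
rect px [317. 272.] o [ 608.4 -143.9] size [15.6 51.5] longdir -1.263 zmed 108.9 npts 263
[ 546.77134487 -210.06573744] 13.501817777769656 71.91749525755078
shift 5 x [0.462, 0.795, 0.066] total mm [46.2, 79.5, 6.6]
turn 1 x [-0.001, -0.0, 0.0]
[ 570.62053977 -246.08158862] 5.9214242880959285 71.91749525755078
shift 5 x [0.877, 0.673, 0.066] total mm [87.7, 67.3, 6.6]
turn 1 x [-0.001, -0.0, 0.0]
```

View pics/w24.png

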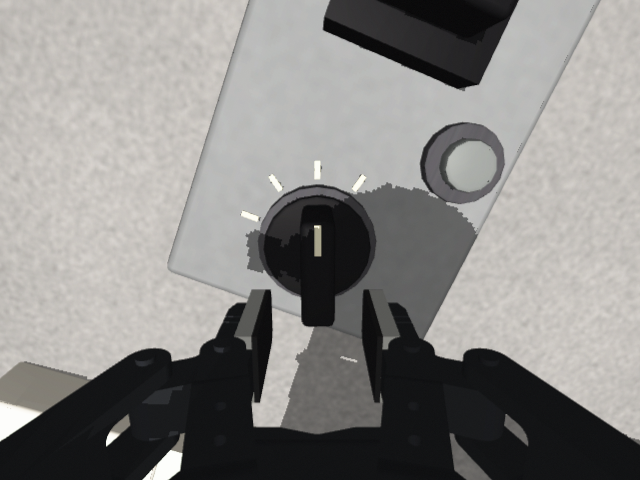

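Emit:
move_arm(deltas=[[[0.45,0.79,0],[0,0,0]],[[0.45,0.79,0],[0,0,0]],[[0.45,0.79,0],[0,0,0]],[[0.45,0.79,0],[0,0,0]],[[0.45,0.79,0],[0,0,0]],[[0,0,0.8],[0,0,0]],[[0,0,0.8],[0,0,0]],[[0,0,0],[0,0,0]]], hand=1)

```text
clock: 37.83
tcp_pos: [540.8, -209.3, 77.2]
orientation: [3.131, 0.006, -1.277]
contact_force: [-0.9, -0.6, -0.6]
gripper_width: -0.001
```

```bash
python3 -c "
from h import *
st();f=grab('wrist','w25');P=cloud(f);p,r=tool();Q=(P-p)@r
m=(P[...,2]>68)&(P[...,2]<76)&(P[...,0]>500)&(P[...,0]<580)&(P[...,1]>-250)&(P[...,1]<-180)
m2=m&(abs(P[...,2]-72)<2); print('button tool',np.percentile(Q[m2][:,0],[1,99]),np.percentile(Q[m2][:,1],[1,99]),np.median(P[m2][:,2]))
k=(Q[...,2]<-30)&(Q[...,2]>-55)&(abs(Q[...,0])<20)&(abs(Q[...,1])<14)
print('tip',np.percentile(Q[k][:,0],[50,95]),np.percentile(Q[k][:,1],[1,99]),Q[k][:,2].max())
"
```

```text
37.83 [ 540.8 -209.3   77.2] [ 3.1312  0.0062 -1.2766] [-0.9 -0.6 -0.6] -0.001 [-0.09  0.43 -0.26 -0.   -0.89  0.39]
button tool [-6.93701195 14.82041819] [-15.70377895   9.6834976 ] 72.03516375485711
tip [10.96516635 11.74256404] [-13.56685183  13.01065591] -31.144527540129147
```

View pics/w25.png

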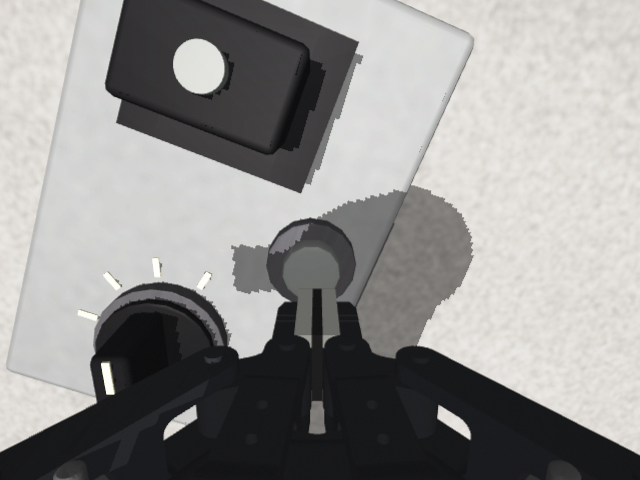

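Emit:
move_arm(deltas=[[[0.03,-0.14,0.5],[0,0,0]],[[0,0,0.5],[0,0,0]],[[0,0,0.4],[0,0,0]],[[0,0,0.15],[0,0,0]],[[0,0,0],[0,0,0]]])

```text
clock: 38.3
tcp_pos: [546.6, -207.9, 48.1]
orientation: [3.135, 0.004, -1.274]
contact_force: [0.2, 0.0, 0.3]
gripper_width: 0.002
```

Emit:
move_arm(deltas=[[[0,0,0.1],[0,0,0]],[[0,0,0.1],[0,0,0]],[[0,0,0],[0,0,0]]])

```text
clock: 38.55
tcp_pos: [547.4, -208.0, 45.3]
orientation: [3.137, 0.003, -1.274]
contact_force: [0.4, -0.0, -0.4]
gripper_width: -0.001
```

Emit:
move_arm(deltas=[[[0,0,0.1],[0,0,0]],[[0,0,0.1],[0,0,0]],[[0,0,0],[0,0,0]],[[0,0,0],[0,0,0]]])

```text
clock: 38.88
tcp_pos: [547.7, -208.1, 41.7]
orientation: [3.138, 0.002, -1.274]
contact_force: [-0.8, 0.5, 2.1]
gripper_width: 0.002
```

Emit:
move_arm(deltas=[[[0,0,0.1],[0,0,0]],[[0,0,0.1],[0,0,0]],[[0,0,0],[0,0,0]],[[0,0,0],[0,0,0]]])

```text
clock: 39.22
tcp_pos: [547.7, -208.2, 37.7]
orientation: [3.138, 0.002, -1.274]
contact_force: [-0.4, 1.2, 3.7]
gripper_width: -0.003
```

Emit:
move_arm(deltas=[[[0,0,0.1],[0,0,0]],[[0,0,0.1],[0,0,0]],[[0,0,0],[0,0,0]],[[0,0,0],[0,0,0]]])

```text
clock: 39.55
tcp_pos: [547.8, -208.2, 35.9]
orientation: [3.138, 0.001, -1.273]
contact_force: [-4.2, 2.9, 16.7]
gripper_width: -0.0
```

Emit:
move_arm(deltas=[[[0,0,-0.5],[0,0,0]],[[0,0,-0.9],[0,0,0]],[[0,0,-0.9],[0,0,0]],[[0,0,-0.9],[0,0,0]],[[0,0,-0.9],[0,0,0]],[[0,0,0],[0,0,0]],[[0,0,0],[0,0,0]]])

```text
clock: 40.13
tcp_pos: [547.7, -208.1, 115.5]
orientation: [3.138, 0.003, -1.274]
contact_force: [-1.2, 0.3, -1.4]
gripper_width: -0.003
```

```bash
python3 -c "
from h import *
st();plan([606.6,-142.5,110],-1.274);f=grab('wrist','w26');P=cloud(f)
m=(P[...,0]>530)&(P[...,0]<560)&(P[...,1]>-225)&(P[...,1]<-205)&(P[...,2]<90);print(np.percentile(P[m][:,2],[50,80]))"
```

```text
40.13 [ 547.7 -208.1  115.5] [ 3.1382e+00  2.7000e-03 -1.2743e+00] [-1.2  0.3 -1.4] -0.003 [-0.09  0.4  -0.21 -0.   -0.97  0.38]
shift 4 x [-0.569, -0.944, 0.067] total mm [-45.5, -75.5, 5.4]
turn 1 x [0.007, 0.005, -0.0]
[71.48413354 72.39940282]
```

Button pressed to its stop and sprung back (72 mm). Back to the dial.

Emit:
move_arm(deltas=[[[-0.57,-0.94,0],[0,0,0]],[[-0.57,-0.94,0],[0,0,0]],[[-0.57,-0.94,0],[0,0,0]],[[-0.57,-0.95,0],[0.007,0.005,0]],[[0,0,0],[0,0,0]],[[0,0,0],[0,0,0]],[[0,0,0],[0,0,0]]], hand=0.5)

```text
clock: 40.77
tcp_pos: [605.2, -142.6, 113.5]
orientation: [3.138, 0.001, -1.274]
contact_force: [-0.1, 0.2, -1.1]
gripper_width: 0.499
```

```bash
python3 -c "
from h import *
st();f=grab('wrist','w27');rects(f,104,115,108.8,(500,700),(-220,-80)); pads(f)
p,r=tool();P=cloud(f);Q=(P-p)@r
m=(P[...,2]>106)&(P[...,2]<112)&(abs(Q[...,0])<40)&(abs(Q[...,1])<15); q=Q[m]
print('bar',m.sum(),np.percentile(q[:,0],[.5,99.5]).round(1),np.percentile(q[:,1],[.5,99.5]).round(1))
for sgn in (-1,1):
  m=(Q[...,2]<-36)&(Q[...,2]>-60)&(abs(Q[...,0])<20)&(sgn*Q[...,1]>18)&(sgn*Q[...,1]<34)
  q=Q[m]; print(m.sum(),np.percentile(q[:,0],[80,95,99]).round(2))
"
```

```text
40.77 [ 605.2 -142.6  113.5] [ 3.1375e+00  1.3000e-03 -1.2739e+00] [-0.1  0.2 -1.1] 0.499 [ 0.03  0.45 -0.12 -0.   -1.01  0.27]
rect px [314. 271.] o [ 608.4 -144. ] size [15.7 51.7] longdir -1.267 zmed 108.9 npts 261
pads row 302 [  5.3 -22.9 -32.5] [  5.5  19.6 -32.9] mid y -1.64
pads row 310 [  2.8 -22.8 -34.1] [  2.1  19.8 -32.6] mid y -1.49
pads row 318 [ -0.6 -23.  -33.8] [ -0.7  19.8 -33.4] mid y -1.57
pads row 326 [ -4.5 -22.9 -32.6] [ -4.3  19.6 -33. ] mid y -1.64
pads row 334 [ -7.4 -22.9 -33.4] [ -8.3  20.  -31.8] mid y -1.47
bar 3491 [-24.   26.4] [-10.6   5.2]
1594 [11.49 11.8  12.04]
1811 [11.45 11.76 12.  ]
```

Emit:
move_arm(deltas=[[[0.02,-0.055,0.8],[0.004,0,0]],[[0,0,0.8],[0,0,0]],[[0,0,0.8],[0,0,0]],[[0,0,0.7],[0,0,0]],[[0,0,0.27],[0,0,0]],[[0,0,0],[0,0,0]],[[0,0,0],[0,0,0]]])

```text
clock: 41.4
tcp_pos: [607.5, -143.1, 48.0]
orientation: [-3.141, -0.0, -1.274]
contact_force: [-0.2, -0.3, 0.4]
gripper_width: 0.501
```

Emit:
move_arm(deltas=[[[0,0,0],[0,0,0]],[[0,0,0],[0,0,0]],[[0,0,0],[0,0,0]],[[0,0,0],[0,0,0]],[[0,0,0],[0,0,0]],[[0,0,0],[0,0,0]]], hand=1, force=50)

```text
clock: 41.9
tcp_pos: [606.9, -143.1, 49.1]
orientation: [-3.142, -0.0, -1.274]
contact_force: [-3.2, -1.8, 4.9]
gripper_width: 0.184
```

Emit:
move_arm(deltas=[[[0,0,-0.2],[0,0,0]],[[0,0,-0.2],[0,0,0]],[[0,0,-0.2],[0,0,0]],[[0,0,-0.1],[0,0,0]],[[0,0,0],[0,0,0]],[[0,0,0],[0,0,0]]])

```text
clock: 42.4
tcp_pos: [606.9, -143.0, 61.3]
orientation: [3.141, 0.0, -1.274]
contact_force: [-1.6, -4.6, -4.5]
gripper_width: 0.183
```

Emit:
move_arm(deltas=[[[0,0,0],[0,0,-0.2]],[[0,0,0],[0,0,-0.2]],[[0,0,0],[0,0,-0.2]],[[0,0,0],[0,0,-0.2]],[[0,0,0],[0,0,-0.2]],[[0,0,0],[0,0,-0.2]]])

```text
clock: 42.9
tcp_pos: [607.2, -142.6, 61.1]
orientation: [-3.141, 0.0, -0.669]
contact_force: [-1.6, -4.2, -4.1]
gripper_width: 0.178
```

Emit:
move_arm(deltas=[[[0,0,0],[0,0,-0.2]],[[0,0,0],[0,0,-0.2]],[[0,0,0],[0,0,-0.2]],[[0,0,0],[0,0,-0.2]],[[0,0,0],[0,0,-0.2]],[[0,0,0],[0,0,-0.2]],[[0,0,0],[0,0,0]],[[0,0,0],[0,0,0]]])

```text
clock: 43.57
tcp_pos: [607.3, -142.1, 61.2]
orientation: [-3.141, 0.0, -0.076]
contact_force: [-1.4, -1.4, -3.8]
gripper_width: 0.18
```

```bash
python3 -c "
from h import *
st();f=grab('wrist','w28')"
```

```text
43.57 [ 607.3 -142.1   61.2] [-3.1405  0.     -0.0764] [-1.4 -1.4 -3.8] 0.18 [ 0.03  0.51 -0.17 -0.   -0.89  1.47]
```

View pics/w28.png

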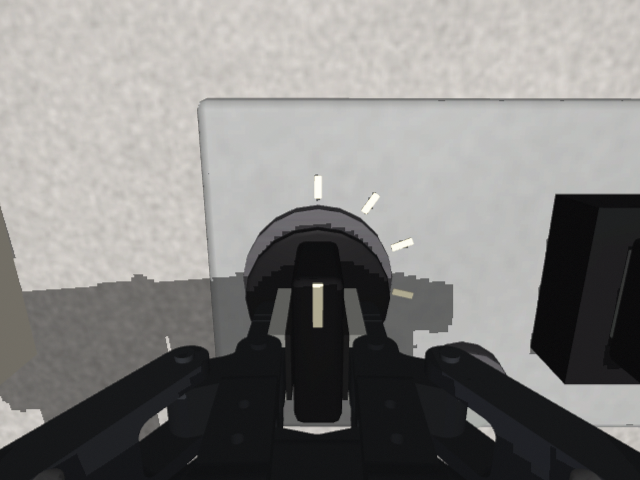

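Stripe at the first mark (317,187). Push down (locked at TCP ≈ 49).

Emit:
move_arm(deltas=[[[0,0,0.2],[0,0,0]],[[0,0,0.2],[0,0,0]],[[0,0,0.2],[0,0,0]],[[0,0,0.1],[0,0,0]],[[0,0,0],[0,0,0]],[[0,0,0],[0,0,0]]])

```text
clock: 44.12
tcp_pos: [607.5, -142.2, 49.1]
orientation: [-3.141, -0.001, -0.074]
contact_force: [-4.2, 1.5, 4.7]
gripper_width: 0.177
```

Emit:
move_arm(deltas=[[[0,0,0.08],[0,0,0]],[[0,0,0.06],[0,0,0]],[[0,0,0],[0,0,0]],[[0,0,0],[0,0,0]]])

```text
clock: 44.45
tcp_pos: [607.6, -142.3, 48.9]
orientation: [3.141, -0.002, -0.073]
contact_force: [-9.1, 4.0, 16.3]
gripper_width: 0.18
```

Emit:
move_arm(deltas=[[[0,0,0],[0,0,0]],[[0,0,0],[0,0,0]],[[0,0,0],[0,0,0]],[[0,0,0],[0,0,0]],[[0,0,-0.9],[0,0,0]],[[0,0,-0.9],[0,0,0]],[[0,0,-0.9],[0,0,0]],[[0,0,-0.9],[0,0,0]]], hand=0.6)

```text
clock: 45.12
tcp_pos: [607.9, -142.7, 117.3]
orientation: [-3.141, -0.001, -0.074]
contact_force: [0.1, 0.5, -0.3]
gripper_width: 0.402
```

```bash
python3 -c "
from h import *
st();f=grab('wrist','w29');rects(f,104,118,108.8,(500,700),(-220,-80)); plan([596,-283.8,140],-1.649,order='ts')"
```

```text
45.12 [ 607.9 -142.7  117.3] [-3.1413e+00 -1.0000e-03 -7.3900e-02] [ 0.1  0.5 -0.3] 0.402 [ 0.03  0.45 -0.11 -0.   -1.01  1.47]
rect px [316. 272.] o [ 609.3 -142.6] size [15.7 51.7] longdir -0.076 zmed 108.9 npts 256
turn 14 x [-0.001, -0.001, 0.225]
shift 8 x [0.883, 0.022, -0.113] total mm [141.3, 3.5, -18.2]
```

View pics/w29.png

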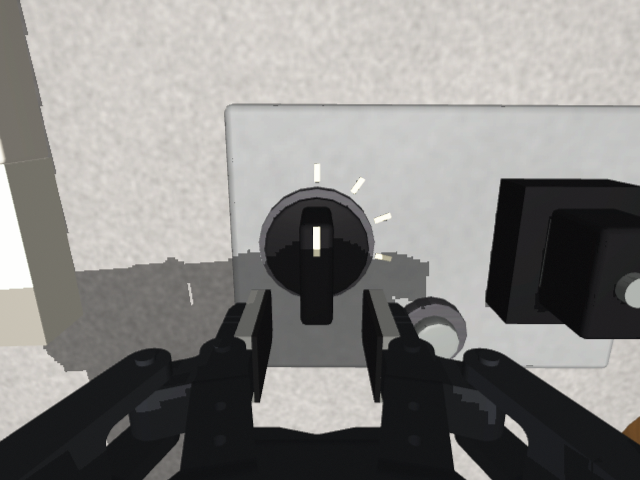

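Emit:
move_arm(deltas=[[[0,0,-0.15],[0,0,0.225]],[[0,0,-0.15],[0,0,0.225]],[[0,0,-0.15],[0,0,0.225]],[[0,0,-0.15],[0,0,0.225]],[[0,0,-0.15],[0,0,0.225]],[[0,0,-0.15],[0,0,0.225]],[[0,0,0],[0,0,0.225]],[[0,0,0],[0,0,0.225]]], hand=0.15)

```text
clock: 45.83
tcp_pos: [608.1, -142.7, 134.7]
orientation: [-3.14, -0.001, -0.979]
contact_force: [0.8, 0.1, -0.8]
gripper_width: 0.846
```

Emit:
move_arm(deltas=[[[0,0,0],[0,0,0.225]],[[0,0,0],[0,0,0.225]],[[0,0,0],[0,0,0.225]],[[0,0,0],[0,0,0.225]],[[0,0,0],[0,0,0.225]],[[0,0,0],[0,0,0.225]]])

```text
clock: 46.33
tcp_pos: [607.9, -142.7, 134.4]
orientation: [-3.14, 0.0, -1.654]
contact_force: [0.3, -0.5, 0.8]
gripper_width: 0.844
```

Emit:
move_arm(deltas=[[[0.88,0.02,0],[0,0,0]],[[0.88,0.02,0],[0,0,0]],[[0.88,0.02,0],[0,0,0]],[[0.88,0.02,0],[0,0,0]],[[0.88,0.02,0],[0,0,0]],[[0.88,0.02,0],[0,0,0]],[[0.88,0.02,0],[0,0,0]],[[0.88,0.02,0],[0,0,0]]])

```text
clock: 47.0
tcp_pos: [593.6, -283.7, 134.3]
orientation: [-3.141, 0.0, -1.649]
contact_force: [-0.1, 0.3, -0.6]
gripper_width: 0.853
```

Emit:
move_arm(deltas=[[[0,0,0],[0,0,0]],[[0,0,0],[0,0,0]]])

```text
clock: 47.17
tcp_pos: [593.3, -283.5, 134.1]
orientation: [-3.141, 0.001, -1.651]
contact_force: [-0.2, -0.6, -0.4]
gripper_width: 0.851
```

```bash
python3 -c "
from h import *
st();f=grab('wrist','w30');rects(f,116,128,122,(500,700),(-350,-220));pads(f)
p,r=tool();P=cloud(f);Q=(P-p)@r
m=(P[...,2]>119)&(P[...,2]<126)&(abs(Q[...,0])<40)&(abs(Q[...,1])<35); q=Q[m]
print('plug',m.sum(),np.percentile(q[:,0],[.5,99.5]).round(1),np.percentile(q[:,1],[.5,99.5]).round(1))
for sgn in (-1,1):
  m=(Q[...,2]<-42)&(Q[...,2]>-60)&(abs(Q[...,0])<20)&(sgn*Q[...,1]>33)&(sgn*Q[...,1]<45)
  q=Q[m]; print(m.sum(),np.percentile(q[:,0],[80,95,99]).round(2))
plan([596,-283.8,59],-1.649)
"
```

```text
47.17 [ 593.3 -283.5  134.1] [-3.1411e+00  6.0000e-04 -1.6505e+00] [-0.2 -0.6 -0.4] 0.851 [-0.2   0.49  0.   -0.   -1.08  0.12]
rect px [310. 273.] o [ 598.2 -282.6] size [34.9 53.2] longdir -0.074 zmed 122.1 npts 339
pads row 302 [  9.  -37.8 -39.6] [  8.9  34.5 -39.5] mid y -1.62
pads row 310 [  6.1 -37.8 -40.1] [  5.9  34.7 -39.8] mid y -1.58
pads row 318 [  2.8 -37.8 -39.6] [  2.4  34.7 -39. ] mid y -1.54
pads row 326 [ -1.4 -38.2 -37.7] [ -1.6  35.  -37.4] mid y -1.59
pads row 334 [ -3.9 -38.  -39.2] [ -3.8  34.7 -39.4] mid y -1.66
plug 6472 [-18.4  14.7] [-31.4  21.6]
1456 [11.91 12.24 12.5 ]
1513 [11.82 12.19 12.4 ]
shift 4 x [0.01, -0.033, 0.941] total mm [0.8, -2.7, 75.2]
turn 1 x [-0.001, 0.001, -0.001]
```

Emit:
move_arm(deltas=[[[-0.15,-0.165,0],[0,0,0]],[[0,0,0.75],[0,0,0]],[[0,0,0.75],[0,0,0]],[[0,0,0.75],[0,0,0]],[[0,0,0.75],[0,0,0]],[[0,0,0.75],[0,0,0]],[[0,0,0],[0,0,0]],[[0,0,0],[0,0,0]]])

```text
clock: 47.88
tcp_pos: [597.0, -279.0, 59.3]
orientation: [3.141, 0.0, -1.647]
contact_force: [-0.5, 0.3, 0.6]
gripper_width: 0.853
```

Emit:
move_arm(deltas=[[[0,0,0],[0,0,0]],[[0,0,0],[0,0,0]],[[0,0,0],[0,0,0]],[[0,0,0],[0,0,0]],[[0,0,0],[0,0,0]],[[0,0,0],[0,0,0]]], hand=1, force=60)

```text
clock: 48.38
tcp_pos: [597.1, -279.8, 61.5]
orientation: [-3.14, 0.0, -1.648]
contact_force: [-3.3, 1.9, 5.9]
gripper_width: 0.62
```

```bash
python3 -c "
from h import *
st()"
```

```text
48.38 [ 597.1 -279.8   61.5] [-3.1397e+00  2.0000e-04 -1.6484e+00] [-3.3  1.9  5.9] 0.62 [-0.19  0.56 -0.08 -0.   -0.93  0.12]
```

Emit:
move_arm(deltas=[[[0,0,-0.2],[0,0,0]],[[0,0,-0.3],[0,0,0]],[[0,0,-0.3],[0,0,0]],[[0,0,-0.3],[0,0,0]],[[0,0,-0.4],[0,0,0]],[[0,0,-0.5],[0,0,0]],[[0,0,-0.5],[0,0,0]],[[0,0,0],[0,0,0]]])

```text
clock: 49.05
tcp_pos: [598.8, -280.7, 113.3]
orientation: [-3.135, -0.001, -1.648]
contact_force: [-0.3, -0.1, -0.5]
gripper_width: 0.62
```

```bash
python3 -c "
from h import *
st();f=grab('top','t31');plan([425,-262,111.5],-1.571)"
```

```text
49.05 [ 598.8 -280.7  113.3] [-3.1351e+00 -1.2000e-03 -1.6482e+00] [-0.3 -0.1 -0.5] 0.62 [-0.19  0.51 -0.02  0.   -1.04  0.12]
shift 10 x [-0.024, 0.87, -0.002] total mm [-4.8, 174.0, -0.4]
turn 1 x [-0.01, -0.001, -0.155]
```

View pics/t31.png

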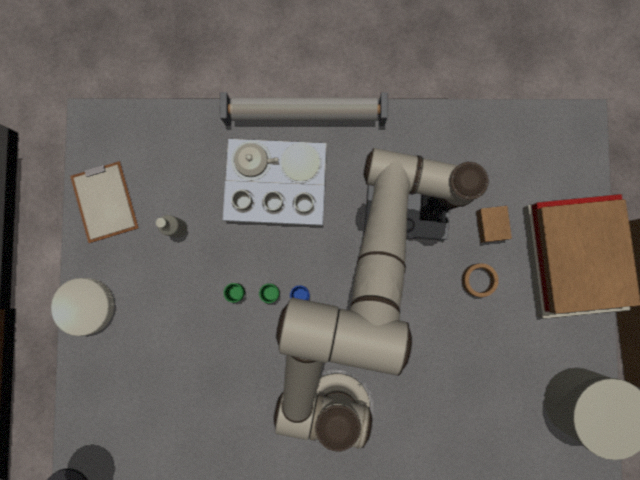

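Emit:
move_arm(deltas=[[[-0.03,0.87,0],[0,0,0]],[[-0.03,0.87,0],[0,0,0]],[[-0.03,0.87,0],[0,0,0]],[[-0.03,0.87,0],[0,0,0]],[[-0.03,0.87,0],[0,0,0]],[[-0.03,0.87,0],[0,0,0]],[[-0.03,0.87,0],[0,0,0]],[[-0.03,0.87,0],[0,0,0]]])

```text
clock: 49.77
tcp_pos: [457.4, -264.1, 109.4]
orientation: [-3.141, 0.001, -1.649]
contact_force: [0.0, 0.3, -1.6]
gripper_width: 0.62
```

Emit:
move_arm(deltas=[[[-0.03,0.87,0],[-0.01,0,0]],[[-0.03,0.87,0],[0,0,0]],[[0,0,0.8],[0,0,0]],[[0,0,0.8],[0,0,0]],[[0,0,0.8],[0,0,0]],[[0,0,0.8],[0,0,0]],[[0,0,0],[0,0,0]],[[0,0,0],[0,0,0]]])

```text
clock: 50.43
tcp_pos: [423.1, -260.3, 45.3]
orientation: [3.135, 0.001, -1.649]
contact_force: [0.1, -0.2, -0.3]
gripper_width: 0.62
```

```bash
python3 -c "
from h import *
st();f=grab('wrist','w32');grab('side','s32')"
```

```text
50.43 [ 423.1 -260.3   45.3] [ 3.1354e+00  7.0000e-04 -1.6487e+00] [ 0.1 -0.2 -0.3] 0.62 [-0.22  0.35 -0.5   0.   -0.72  0.15]
```

View pics/w32.png

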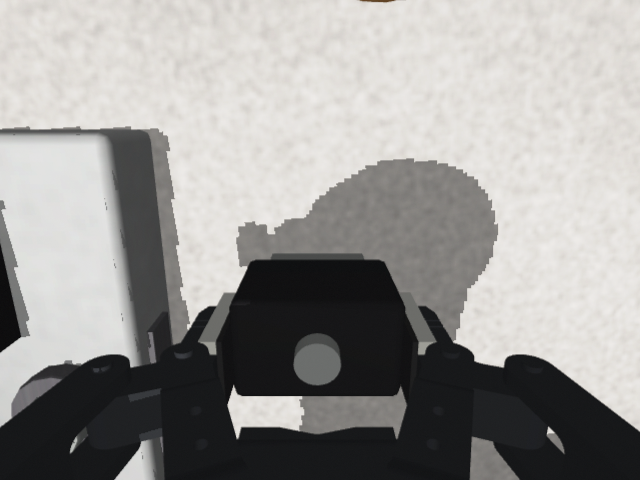

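View pics/s32.png

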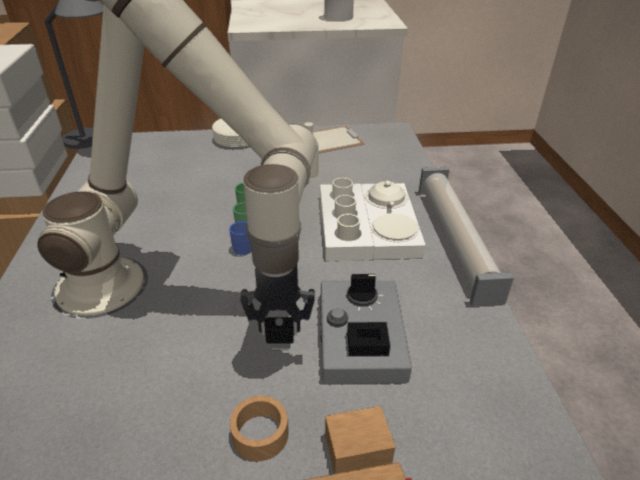

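Emit:
move_arm(deltas=[[[0,0,0.6],[0.012,0,0]],[[0,0,0.6],[0,0,0]],[[0,0,0.4],[0,0,0]],[[0,0,0.2],[0,0,0]],[[0,0,0.1],[0,0,0]],[[0,0,0],[0,0,0]],[[0,0,0],[0,0,0]]])

```text
clock: 51.12
tcp_pos: [424.2, -260.6, 8.3]
orientation: [-3.139, 0.0, -1.649]
contact_force: [-0.0, -0.8, 0.1]
gripper_width: 0.619
```

Emit:
move_arm(deltas=[[[0,0,0.05],[0,0,0]],[[0,0,0.05],[0,0,0]],[[0,0,0],[0,0,0]]])

```text
clock: 51.37
tcp_pos: [423.8, -260.4, 5.9]
orientation: [-3.139, 0.0, -1.649]
contact_force: [0.1, -0.5, -0.2]
gripper_width: 0.622
```

Emit:
move_arm(deltas=[[[0,0,0.04],[0,0,0]],[[0,0,0.04],[0,0,0]],[[0,0,0],[0,0,0]],[[0,0,0],[0,0,0]]])

```text
clock: 51.7
tcp_pos: [423.9, -260.5, 5.4]
orientation: [-3.139, 0.0, -1.648]
contact_force: [-2.7, 2.0, 8.6]
gripper_width: 0.622
```

Standing on the counter. Release gently, rise, retreat.

Emit:
move_arm(deltas=[[[0,0,0],[0,0,0]],[[0,0,0],[0,0,0]],[[0,0,0],[0,0,0]],[[0,0,0],[0,0,0]],[[0,0,-0.3],[0,0,0]],[[0,0,-0.6],[0,0,0]],[[0,0,-0.9],[0,0,0]],[[0,0,-0.9],[0,0,0]]], hand=0.15)

```text
clock: 52.37
tcp_pos: [423.2, -260.3, 58.7]
orientation: [-3.141, 0.001, -1.649]
contact_force: [-0.5, -0.4, 0.1]
gripper_width: 0.852
```

Emit:
move_arm(deltas=[[[0,0,-1],[0,0,0]],[[0,0,-1],[0,0,0]],[[0,0,-1],[0,0,0]],[[0,0,-1],[0,0,0]],[[0,0,-1],[0,0,0]],[[0,0,-1],[0,0,0]],[[0,0,-1],[0,0,0]],[[0,0,0],[0,0,0]]])

```text
clock: 53.03
tcp_pos: [425.6, -261.6, 203.0]
orientation: [-3.131, -0.003, -1.648]
contact_force: [-0.4, 0.4, 0.8]
gripper_width: 0.851
```

```bash
python3 -c "
from h import *
st();f=grab('wrist','w33');rects(f,60,72,66,(350,500),(-350,-180));rects(f,104,118,108.8,(500,700),(-220,-80));rects(f,76.5,86,80,(520,720),(-350,-200),hole=True)
g=grab('side','s33');t=grab('top','t33')
P=cloud(t)
for n,(u,v) in dict(box=(495,225),).items(): print(P[v,u])
cups(g,zmin=80,zmax=92,h=85)
a,b=load('top0')['color'].astype(int),t['color'].astype(int)
for nm,(x0,y0,x1,y1) in dict(tape=(455,255,505,305),box=(475,200,515,248),spray=(150,210,190,245),greens=(220,280,315,310)).items(): print(nm,abs(a-b)[y0:y1,x0:x1].mean().round(2))
"
```

```text
53.03 [ 425.6 -261.6  203. ] [-3.1312e+00 -2.5000e-03 -1.6480e+00] [-0.4  0.4  0.8] 0.851 [-0.22  0.16 -0.3   0.   -1.1   0.15]
rect px [321. 212.] o [ 425.5 -263. ] size [33.9 53.5] longdir -0.074 zmed 66.0 npts 213Traceback (most recent call last):
  File "<string>", line 3, in <module>
    st();f=grab('wrist','w33');rects(f,60,72,66,(350,500),(-350,-180));rects(f,104,118,108.8,(500,700),(-220,-80));rects(f,76.5,86,80,(520,720),(-350,-200),hole=True)
                                                                       ~~~~~^^^^^^^^^^^^^^^^^^^^^^^^^^^^^^^^^^^^^^
  File "h.py", line 67, in rects
    for c,hh in zip(cs,hi[0]):
                       ~~^^^
TypeError: 'NoneType' object is not subscriptable
```

View pics/w33.png

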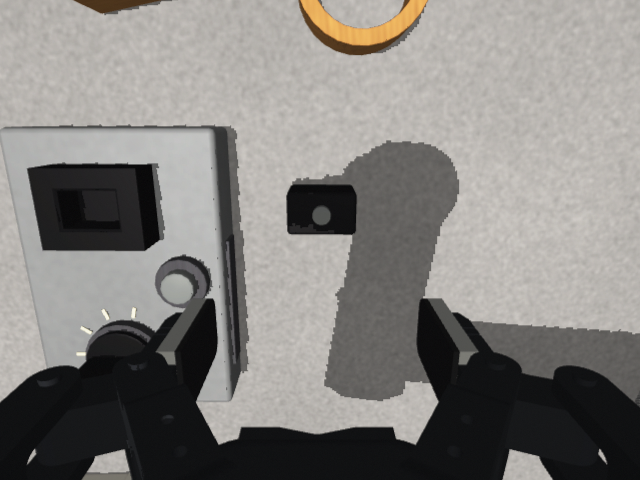

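Plug upright on the counter (top face flat at 66 mm). Final checks from the fixed cameras.

```bash
python3 -c "
from h import *
g=grab('side','s33');t=grab('top','t33')
cups(g,zmin=80,zmax=92,h=85)
a,b=load('top0')['color'].astype(int),t['color'].astype(int)
for nm,(x0,y0,x1,y1) in dict(tape=(455,255,505,305),box=(475,200,515,248),spray=(150,210,190,245),greens=(220,280,315,310)).items(): print(nm,abs(a-b)[y0:y1,x0:x1].mean().round(2))
P=cloud(g); m=(abs(P[...,0]-606)<22)&(abs(P[...,1]+143)<5); print('dial top',np.percentile(P[m][:,2],[50,90,98]))
"
```

```text
cup px [495. 276.] xy [ 898.5 -147.1] r 26.9 n 11 81 col [123. 125. 126.]
cup px [349. 221.] xy [609.3  92. ] r 28.4 n 50 53 col [154. 171. 177.]
cup px [345. 201.] xy [613.3 182.2] r 28.4 n 48 49 col [150. 166. 171.]
cup px [343. 183.] xy [617.6 274.9] r 27.1 n 61 87 col [148. 162. 168.]
cup px [436. 169.] xy [898.8 325.6] r 26.0 n 8 58 col [124. 126. 127.]
cup px [ 19. 170.] xy [-309.9  433.6] r 34.9 n 6 83 col [122. 130. 134.]
cup px [48. 60.] xy [-544.2 1418.4] r 27.6 n 7 41 col [37. 57. 82.]
tape 17.03
box 4.07
spray 2.5
greens 2.68
dial top [107.68345429 109.66114653 110.08152676]
```

View pics/s33.png

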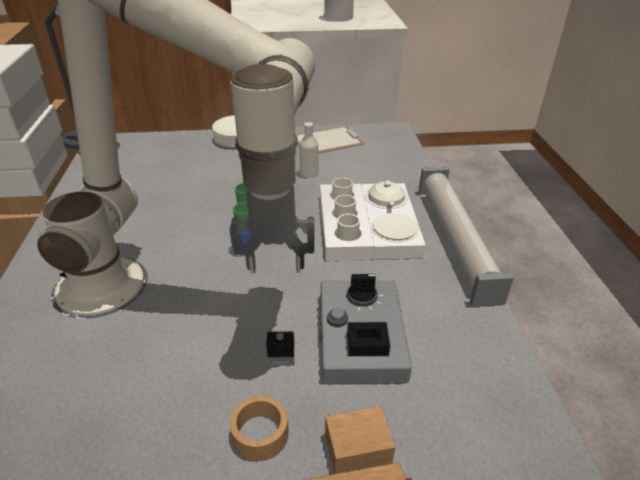

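View pics/t33.png

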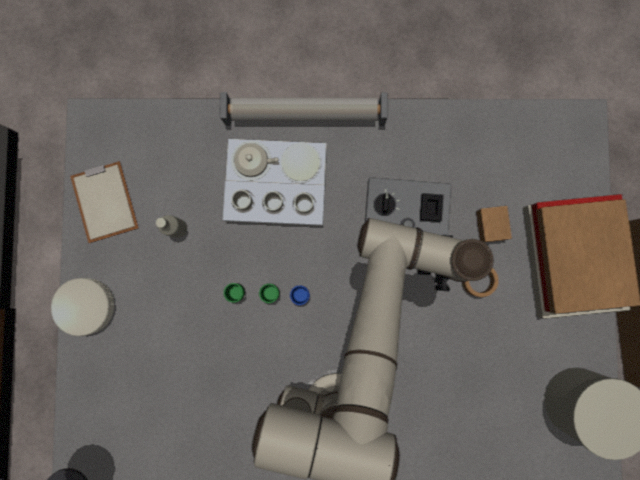

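```bash
python3 -c "
from workcell import bot
print(bot.close_job(), bot.sense()['clock'])"
```

```text
the job is handed in; nothing more can be done
the job is handed in; nothing more can be done
```

The job was carried out in the order asked and handed in at about 53 s. The hand-in reported no verdict.

**What was done:**
- **Cups:** all three white cups stand mouth up, one in each tray pocket.
- **Plug in:** I pushed the plug in until its shoulder sat on the socket; its top measured 122 mm, as it should.
- **Dial and start:** I pulled the dial up, turned it 1.2 rad to the third mark and pushed it back down. I then pressed the start button once, down to its stop (about 17 N), and it sprang back to 72 mm.
- **Switching off:** I pulled the dial up again, turned it back to the first mark and pushed it down. Only then did I pull the plug out and stand it on the open counter.

**Last checks:**
- The cup rims sit at the pocket centres. The side camera's y readings for them were about 6 mm lower than the wrist camera's, which I put down to calibration.
- The bar's top was back at its original height (about 109 mm) with its stripe on the first mark. There is no joint reading, so I judged the locking from that height and from the force when pushing down.
- The plug's top face is level at 66 mm. The carton, the spray bottle and the coloured cups show no sign of having moved.
- The tape roll was partly hidden by the arm in the last top picture, so its picture comparison there failed. In the side picture it is where it was.

**What went wrong:** my first grasp of a cup closed too high and nudged it about 23 mm without tipping it. The fingertips are really about 34 mm above the reported tool point, so I corrected for that from then on.

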